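Put away the wheel-balancer cones

ROBOT

A 6-joint arm with a two-finger parallel gripper is mounted at the origin on the work surface. World frame = base frame: x ahead of the robot, y to its left, z up, the work surface at z = 0. Lengths are in m, angles in degrees, forces in N, time in s.
With the tool pointing down it reaches from about 0.35 to 0.875 m from the base axis. Payload 4.2 kg.
Tool frame: the origin (TCP) lies on the centre line of the jaws, within the pads' length; the fingertips stand 11 mm ahead of it and the grasp point (between the pads) lies 8 mm behind it; y points along the fingers, z is the direction in which the jaws open and shut, and the axes are right-handed (so a half turn about y gives the same grasp; the last joint's range is limited). The gripper opens to 87 mm and grips with 3 to 60 N. Pads are 19 mm wide; open, the fingers measure 117 mm over their backs; the gripper's body (75 mm by 190 mm) begins 51 mm behind the grasp point.
Start: joints at [-49.928, 22.042, 0.453, 0, -68.411, -14.817], TCP at [0.267, -0.565, 0.234] pointing down, gripper open.
Joint ranges: [-179.83, 179.83], [-69.29, 118.12], [-61.27, 80.66], [-181.25, 117.63], [-171.15, -9.14], [-177.46, 177.46]. Speed limits (degrees/s): [159.86, 159.86, 180, 180, 180, 180].

INTERFACE

Orientations are given as a 3x3 rotation matrix whose columns are the frame's x, y, z axes.
In Python, from station import r, optics gives the robot as it stands. The module is installed in compiled form; this text tells all that it offers.
- The arm moves only by the tool step_arm, never from a script. Its argument "moves" is a list that holds one entry, the list of rows, each a list of 7 numbers: the turn, a rotation vector about the tool's x, y, z in rad, then the shift along the tool's x, y, z in cm, then the opening in per cent of the stroke, from 0 (shut) to 100 (fully open). A call has exactly 5 rows; each row is the pose to reach, as a shift and turn from the pose commanded when the call began, along the tool's axes at that moment; what a row does not reach only later rows make up. A row lasts 1/12 s, in which the tool goes at most 41.7 mm and 7.16 degrees, less where a joint would pass 70% of its speed; a pose out of reach is approached as far as the arm can. A call with a gripper value outside its range is refused whole. The fingers move at their own pace and stop on an object; the grip force is fixed at half the most. Time passes only in rows, so rows that repeat a pose let the fingers close, or fill a call up. It gives the time, the measured TCP pose, the force and the opening at its end, in the units of the state.
- r.sense(): the state, without advancing time (a new reading comes with each control period).
- optics.capture(name): name is "side" or "top" or "wrist"; returns a dict with "image" (400x640x3 uint8, red, green, blue), "fov_y" (degrees; the focal length in pixels is half the picture's height over the tangent of half this angle, whatever the lens; pixels are square), "cx", "cy" (the principal point, pixels), "k1" (the pictures are not rectified: a ray, as slopes to the right and down, at radius r is drawn at 1 + k1 r^2 times it, then the intrinsics apply), "cam_to_world" (4x4, takes a point from camera to world coordinates). Camera axes: x right, y down, z forward; pixel columns grow to the right and rows downward; lengths in m; the calibration is good to about 2 mm. A picture is of the moment at which its call begins. There is no depth.
- r.finish_job(): hands the job in, once; it reports no verdict.
The state is a dict: "time_s": time; "joints": joint angles; "joint_velocities": joint speeds; "effort": joint torques, N m; "tcp_pos": TCP position; "ee_rot": TCP orientation; "wrist_force": force on the tool from outside, world axes, zero at the start; "moment": the same for the moment, N m; "gripper_width": opening from 0.0 (shut) to 1.0 (fully open).
Only numpy, scipy, OpenCV 4.12 (cv2) and the standard library are available. Lean on these libraries where they do the work, as an engineer would, in place of code of your own. Each camera call takes 0.05 s, during which the arm holds its last target.

TASK

Put the wheel-balancer accessories away as one stack on the round grey holder. First lift the sprung hold-down arm of the blue stand by its black ball until it stays open by itself, and leave it open; then nest on the holder's spigot, one after another, the large centring cone that the arm was holding, the medium cone, the small cone and last the black cap, each level and fully seated over the one below. Leave the bottle and the hammer where they are.

Things in the scene. Friction and masses are not known exactly. Their poses are not given: they have to be found in the camera images.
- large_mid (a point): Large steel centring cone, 0.6 kg, on the blue stand under the hold-down arm, underside 8 mm above the bench. 56 mm tall, rim down; point: on its axis (z) half-way up. Grip its top: neck 44 mm wide, 26 mm high, chamfered, 28 mm bore; flat shoulder 30 mm above the underside, taper from 68 to a 112 mm rim. Recess below: 54 mm wide, 28 deep, fits over a 44 mm spigot or neck; seated on the shoulder below, a piece adds 30 mm. 
- medium_mid (a point): Medium steel centring cone, 0.45 kg, standing on the bench. 56 mm tall, rim down; point: on its axis (z) half-way up. Grip its top: neck 44 mm wide, 26 mm high, chamfered, 28 mm bore; flat shoulder 30 mm above the underside, taper from 66 to a 92 mm rim. Recess below: 54 mm wide, 28 deep, fits over a 44 mm spigot or neck; seated on the shoulder below, a piece adds 30 mm. 
- small_mid (a point): Small steel centring cone, 0.3 kg, standing on the bench. 56 mm tall, rim down; point: on its axis (z) half-way up. Grip its top: neck 44 mm wide, 26 mm high, chamfered, 28 mm bore; flat shoulder 30 mm above the underside, slight taper from 64 to a 72 mm rim. Recess below: 54 mm wide, 28 deep, fits over a 44 mm spigot or neck; seated on the shoulder below, a piece adds 30 mm. 
- cap_mid (a point): Black plastic cap, 0.18 kg, standing on the bench. 56 mm tall, rim down; point: on its axis (z) half-way up. Grip its top: ribbed, closed, 42 mm wide, 26 mm high; shoulder 30 mm above the underside, plain 66 mm skirt. Recess below: 54 mm wide, 28 deep, fits over a 44 mm spigot or neck; seated on the shoulder below, a piece adds 30 mm. 
- holder_seat (a point): Holder, fixed: round grey foot 132 mm wide, 12 mm thick, with a chamfered steel spigot 44 mm in diameter standing 26 mm above it. Point: on the spigot's axis at the top face of the foot (12 mm above the bench), on which the large cone comes to rest; z up.
- clamp_ball (a point): Centre of the black 24 mm ball at the free end of the hold-down arm (straight steel bar 14 mm wide, from ball to hinge); it turns with the arm. Closed, it is 75 mm above the bench, the held cone between it and the hinge. Pinched from above along the hinge axis, it turns between the fingers as the arm swings.
- clamp_hinge (a point): Hinge of the hold-down arm on the fixed blue stand (plate 205 x 130 x 8 mm), 75 mm above the bench, between cheeks 10 mm higher. Does not move with the arm. x: level, from ball and cone towards the hinge and on; y: hinge axis; z up. The ball is 175 mm from it, the held cone's axis 105 mm.
- clamp_arm (a joint): Angle of the hold-down arm, rad: about 0 closed (level, its pad on top of the large cone), growing as the ball is lifted up and over the hinge, to the stop at 1.85. An over-centre spring pulls it shut (about 1.5 N at the ball) up to about 1.4; beyond that it snaps open by itself and stays at the stop.
- bottle_mid (a point): White plastic bottle, 66 mm in diameter, 170 mm tall, loose bystander at the far side of the bench; the point is half-way up.
- hammer: Hammer, about 280 mm long, lying loose at the far side of the bench; bystander. The origin is on the bench under its middle, x along it.

How it is judged:
By the outcome, as a careful person would: the job done as asked, in the order asked, and still so for the second after the job is handed in, with the robot touching nothing.
It also fails if it takes over 96 s, if anything falls off the work surface, if the arm or the gripper's body presses on something with over 40 N, if the wrist force passes 120 N, or if a joint passes its speed limit or range.

## Working session

There is one attempt and no reset: what is moved stays moved. The work goes in short steps, Python scripts to look and compute and a tool call to move; the robot and the scene stay as the last step left them, time stands still between calls to the robot, and variables do not carry over. Pictures are saved under pics/ and viewed, and the job is handed in when it is done.

Besides the shell and the picture viewer there is one more tool, called after "Emit:" as name(argument=value, ...), one argument or row to a line, values as JSON. step_arm: Moves the arm, as the interface text tells. Its arguments: {"type":"object","properties":{"moves":{"type":"array"}},"required":["moves"]}

```bash
mkdir -p pics; ls; python3 - <<'E'
from station import r, optics
import cv2,numpy as np
for n in ("side","top","wrist"):
    c=optics.capture(n); cv2.imwrite(f"pics/{n}0.png",c["image"][:,:,::-1])
    print(n,c["fov_y"],c["cx"],c["cy"],c["k1"]);print(np.round(c["cam_to_world"],4))
s=r.sense();print(s)
E
```

```text
pics
side 42.414450026019985 313.07773711799473 208.1803925540214 0.005196321043629557
[[-0.9414 -0.2662  0.2071  0.344 ]
 [-0.3368  0.712  -0.6162  0.785 ]
 [ 0.0166 -0.6498 -0.7599  1.0367]
 [ 0.      0.      0.      1.    ]]
top 51.06857613411577 324.5345539474687 197.84196143547464 -0.0987770942228988
[[-0.0222 -0.9908  0.1335  0.4569]
 [-0.9993  0.0181 -0.0321  0.0045]
 [ 0.0294 -0.1341 -0.9905  1.0298]
 [ 0.      0.      0.      1.    ]]
wrist 58.42410275138028 315.7018808582197 196.44061571360766 -0.06331745703570393
[[-0.4268  0.8699  0.2473  0.1984]
 [ 0.9043  0.4102  0.1179 -0.5967]
 [ 0.0011  0.2739 -0.9617  0.3848]
 [ 0.      0.      0.      1.    ]]
{'time_s': 0.15, 'joints': array([-4.99278337e+01,  2.20816368e+01,  3.96219554e-01, -1.85928869e-02,
       -6.84115481e+01, -1.48177494e+01]), 'joint_velocities': array([ 0.06698652, -0.12346553,  0.1285058 ,  0.1030253 ,  0.12140602,
       -0.03491454]), 'effort': array([-2.26106899e-04, -3.91052520e+01,  1.87586725e+01,  4.22240630e+00,
        1.23691902e-02, -1.42544632e-04]), 'tcp_pos': array([ 0.26647476, -0.56485489,  0.23269493]), 'ee_rot': array([[ 9.04473241e-01, -8.58546670e-04, -4.26529506e-01],
       [ 4.26530347e-01,  1.48928854e-03,  9.04472026e-01],
       [-1.41305938e-04, -9.99998522e-01,  1.71321785e-03]]), 'wrist_force': array([-0.88976333, -0.27999968, -0.62555828]), 'moment': array([-0.03776241,  0.0146271 ,  0.0335679 ]), 'gripper_width': 0.9998268814022632}
```

View pics/top0.png

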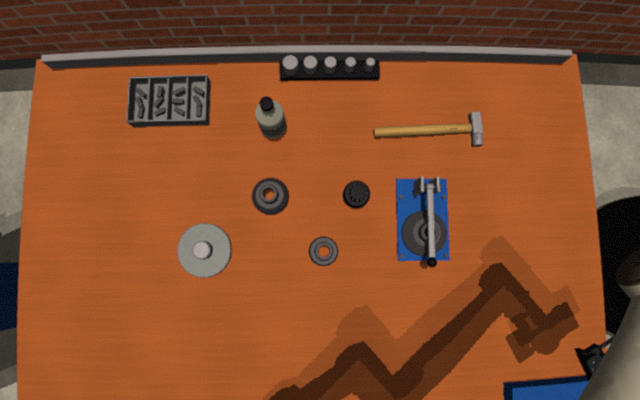

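View pics/side0.png

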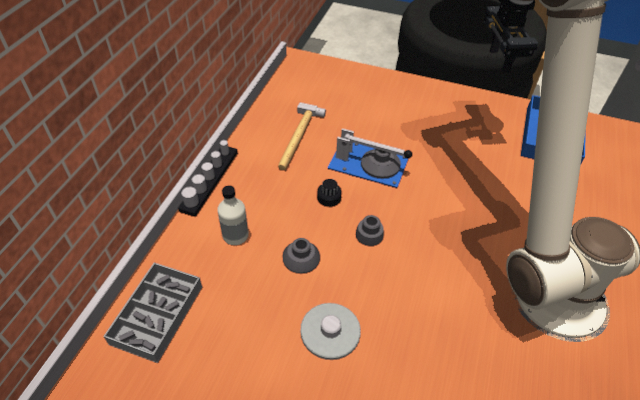

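View pics/wrist0.png

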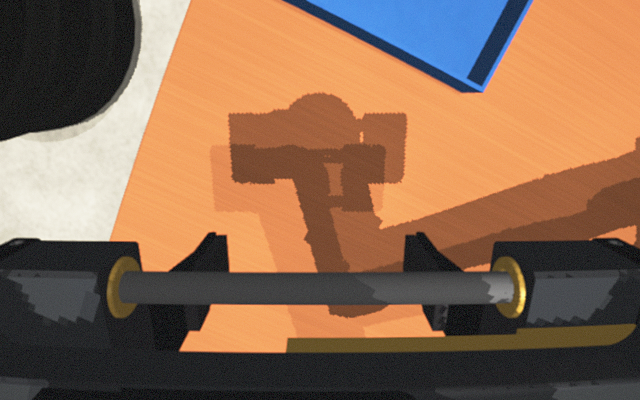

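Top view: holder (204,250), medium cone (270,196), small cone (323,251), cap (356,194), ball (431,262), hinge around (430,185). Zooming to measure.

```bash
cat > h.py <<'E'
import numpy as np,cv2
from station import r, optics
def K(c):
    f=c["image"].shape[0]/2/np.tan(np.radians(c["fov_y"])/2)
    return np.array([[f,0,c["cx"]],[0,f,c["cy"]],[0,0,1]]),np.array([c["k1"],0,0,0,0.])
def ray(c,uv):
    k,d=K(c); p=cv2.undistortPoints(np.array(uv,float).reshape(-1,1,2),k,d).reshape(-1,2)
    D=np.c_[p,np.ones(len(p))]@c["cam_to_world"][:3,:3].T
    return c["cam_to_world"][:3,3],D
def onz(c,uv,z):
    o,D=ray(c,uv); return o+D*((z-o[2])/D[:,2])[:,None]
def proj(c,P):
    k,d=K(c); M=np.linalg.inv(c["cam_to_world"])
    return cv2.projectPoints(np.array(P,float).reshape(-1,1,3),cv2.Rodrigues(M[:3,:3])[0],M[:3,3],k,d)[0].reshape(-1,2)
def tri(cs,uvs):
    A=np.zeros((3,3));b=np.zeros(3)
    for c,u in zip(cs,uvs):
        o,D=ray(c,[u]);d=D[0]/np.linalg.norm(D[0]);Q=np.eye(3)-np.outer(d,d);A+=Q;b+=Q@o
    return np.linalg.solve(A,b)
def zoom(c,u0,v0,w,h,s,name):
    im=c["image"][v0:v0+h,u0:u0+w,::-1]
    cv2.imwrite("pics/"+name,cv2.resize(im,None,fx=s,fy=s,interpolation=cv2.INTER_CUBIC))
E
python3 - <<'E'
from h import *
t=optics.capture("top");zoom(t,160,160,200,140,4,"topz1.png");zoom(t,340,160,140,120,5,"topz2.png")
s=optics.capture("side");zoom(s,270,90,160,110,5,"sidez1.png");zoom(s,270,180,160,120,5,"sidez2.png")
E
```

```text
(no output)
```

View pics/topz1.png

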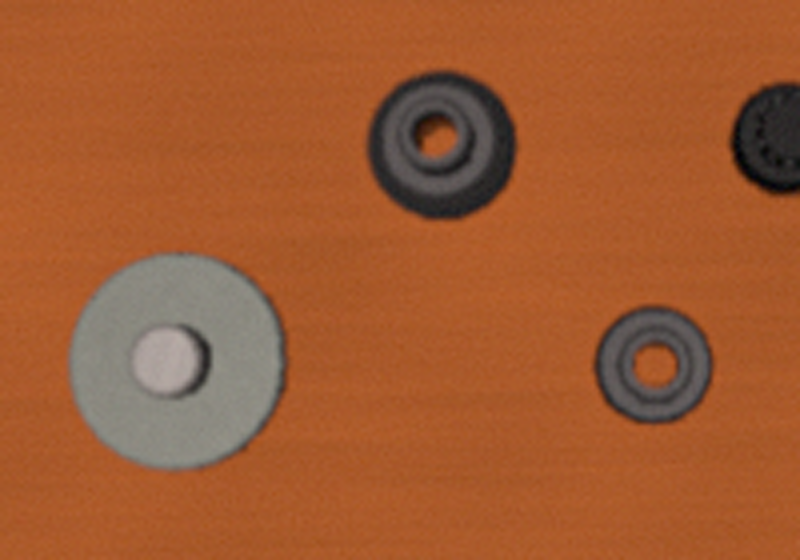

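View pics/topz2.png

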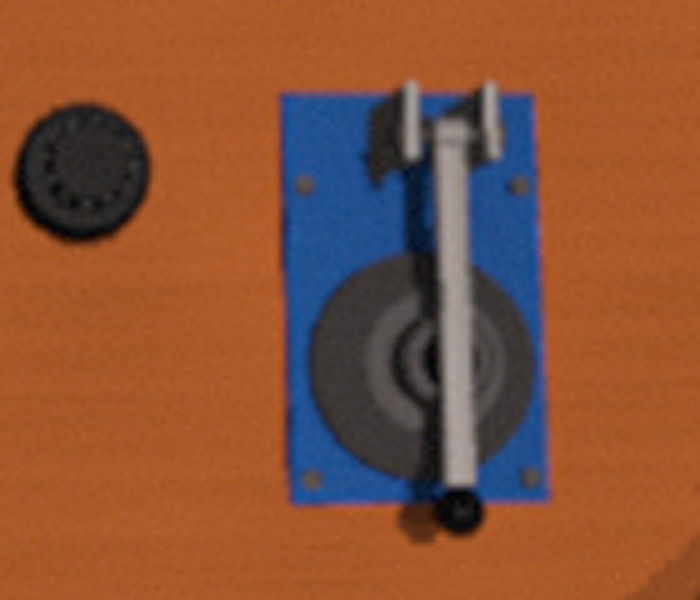

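View pics/sidez1.png

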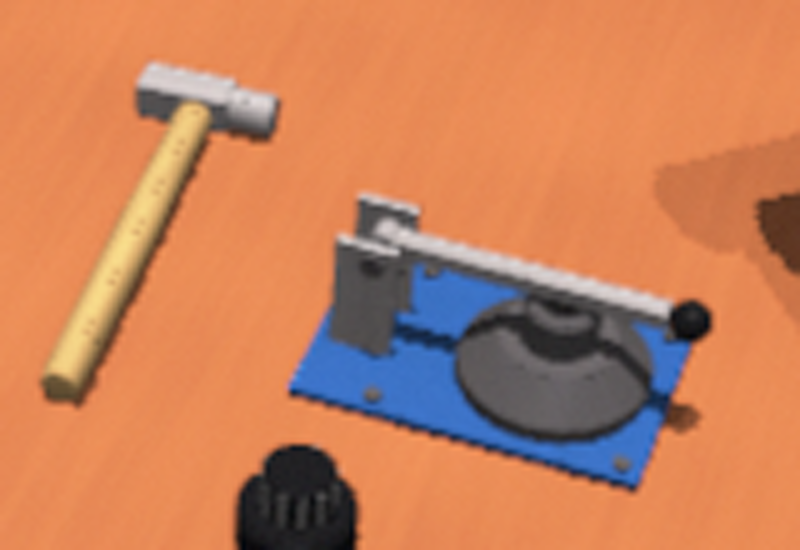

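View pics/sidez2.png

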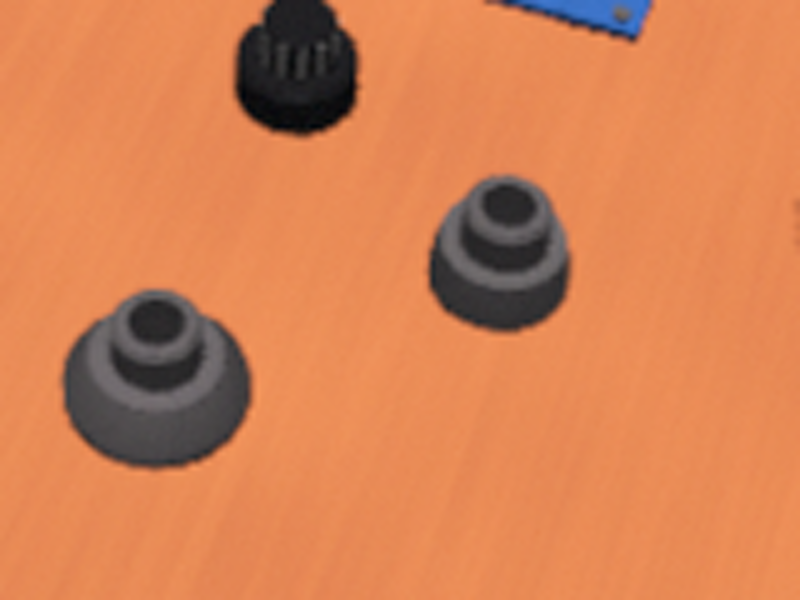

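Zooms show the medium rim around topz1 (442,145), small (654,364), holder foot (178,361), spigot (167,360), cap (topz2 82,172), large cone rim (421,365), ball (459,511).

```bash
python3 - <<'E'
from h import *
t=optics.capture("top");s=optics.capture("side")
np.set_printoptions(precision=4,suppress=True)
def bg(c,thr=90):
    h=cv2.cvtColor(c["image"],cv2.COLOR_RGB2HSV); return (h[...,1]<thr).astype(np.uint8)*255
for nm,c,seeds in (("top",t,dict(hold=(204,250,.012),med=(270,196,0),small=(323,251,0),cap=(356,194,0.02))),
                   ("side",s,dict(hold=(330,330,.012)))):
    m=bg(c); 
    for k,(u,v,z) in seeds.items():
        cs,_=cv2.findContours(m,cv2.RETR_EXTERNAL,cv2.CHAIN_APPROX_NONE)
        for q in cs:
            if cv2.pointPolygonTest(q,(u,v),False)>=0 and cv2.contourArea(q)<4000:
                e=cv2.fitEllipse(q); P=onz(c,q.reshape(-1,2),z)
                (a,b),R=cv2.minEnclosingCircle((P[:,:2]*1000).astype(np.float32))
                print(nm,k,np.array(e[0]),"ellipse ctr->",onz(c,[e[0]],z)[0],"minEnc",a,b,R)
def T1(x,y,s=4,u0=160,v0=160): return ((x+.5)/s-.5+u0,(y+.5)/s-.5+v0)
T2=lambda x,y:T1(x,y,5,340,160); S1=lambda x,y:T1(x,y,5,270,90); S2=lambda x,y:T1(x,y,5,270,180)
o=lambda n,c,p,z:print(n,onz(c,[p],z)[0])
o("spig top",t,T1(167,360),.038)
o("med neck top",t,T1(436,137),.056);o("med neck side",s,S2(157,322),.056)
o("small neck top",t,T1(655,364),.056);o("small neck side",s,S2(509,206),.056)
o("cap top",t,T2(88,163),.056)
o("large rim",t,T2(421,365),.010)
print("ball",onz(t,[T2(459,511)],.075),onz(s,[S1(691,320)],.075),tri([t,s],[T2(459,511),S1(691,320)]))
print("plate",onz(t,[T2(280,94),T2(532,94),T2(549,500),T2(290,502)],.008))
print("cheek tops",onz(t,[T2(411,84),T2(491,84),T2(412,157),T2(494,157)],.085))
print("bar hinge end",onz(t,[T2(452,122),T2(461,486)],.082))
print("spig side",onz(s,[(330,323)],.038))
E
```

```text
top hold [203.8592 249.8262] ellipse ctr-> [0.4727 0.2661 0.012 ] minEnc 472.8273010253906 266.4022521972656 65.78407287597656
top med [270.1078 195.9616] ellipse ctr-> [0.6029 0.1061 0.    ] minEnc 602.91015625 106.26001739501953 44.55390548706055
top small [323.0714 250.8433] ellipse ctr-> [ 0.465  -0.0223  0.    ] minEnc 465.0133361816406 -22.241230010986328 34.29672622680664
top cap [356.2384 193.8277] ellipse ctr-> [ 0.6015 -0.1059  0.02  ] minEnc 600.3255615234375 -106.01236724853516 31.80118179321289
side hold [330.0323 330.673 ] ellipse ctr-> [0.4706 0.2713 0.012 ] minEnc 471.62274169921875 268.9798278808594 66.84574890136719
spig top [0.4728 0.2654 0.038 ]
med neck top [0.5999 0.104  0.056 ]
med neck side [0.6004 0.1046 0.056 ]
small neck top [ 0.4651 -0.0216  0.056 ]
small neck side [ 0.4631 -0.022   0.056 ]
cap top [ 0.6002 -0.1044  0.056 ]
large rim [ 0.5035 -0.2713  0.01  ]
ball [[ 0.4332 -0.2682  0.075 ]] [[ 0.431  -0.2681  0.075 ]] [ 0.4321 -0.2685  0.0744]
plate [[ 0.6404 -0.2074  0.008 ]
 [ 0.6385 -0.3362  0.008 ]
 [ 0.4355 -0.3329  0.008 ]
 [ 0.4383 -0.2035  0.008 ]]
cheek tops [[ 0.6304 -0.2532  0.085 ]
 [ 0.6299 -0.2913  0.085 ]
 [ 0.5961 -0.2518  0.085 ]
 [ 0.5954 -0.2906  0.085 ]]
bar hinge end [[ 0.6127 -0.2725  0.082 ]
 [ 0.4446 -0.2677  0.082 ]]
spig side [[0.4731 0.2673 0.038 ]]
```

```bash
cat >> h.py <<'E'
from scipy.spatial.transform import Rotation as Ro
YAW=-0.02
def plan(target,yaw=0.0):
    s=r.sense();R0=np.array(s["ee_rot"]);c,n=np.cos(yaw),np.sin(yaw)
    R1=np.array([[c,0,-n],[n,0,c],[0,-1,0]])
    print("t",round(s["time_s"],2),"tcp",np.round(s["tcp_pos"],4),"F",np.round(s["wrist_force"],1),"w",round(s["gripper_width"],3),"j",np.round(s["joints"],0))
    print("rot",np.round(Ro.from_matrix(R0.T@R1).as_rotvec(),3),"shift cm",np.round(R0.T@(np.array(target)-s["tcp_pos"])*100,2))
E
python3 - <<'E'
from h import *
plan([.4325,-.2685,.15],-.02)
E
```

```text
t 0.35 tcp [ 0.2666 -0.5651  0.2333] F [-0.1  0.4 -0.4] w 1.0 j [-50.  22.   0.  -0. -68. -15.]
rot [-0.     0.461 -0.   ] shift cm [27.66  8.34 19.75]
```

Emit:
step_arm(
  moves=[
    [[0, 0.1, 0, 5, 1, 3.5, 70], [0, 0.2, 0, 8, 2, 6, 70], [0, 0.3, 0, 11, 3, 8, 50], [0, 0.4, 0, 14, 4, 10, 50], [0, 0.461, 0, 17, 5, 12, 50]],
  ],
)

```text
time_s: 0.77
tcp_pos: [0.3668, -0.3875, 0.185]
ee_rot: [[1.0, 0.001, 0.025], [-0.025, -0.0, 1.0], [0.001, -1.0, -0.0]]
wrist_force: [0.1, 0.6, -0.4]
gripper_width: 0.708
```

```bash
python3 - <<'E'
from h import *
plan([.4325,-.2685,.15],-.02)
E
```

```text
t 0.77 tcp [ 0.3668 -0.3875  0.185 ] F [ 0.1  0.6 -0.4] w 0.708 j [-29.  16. -17.  -0. -58. -62.]
rot [ 0.    -0.005  0.001] shift cm [ 6.27  3.5  12.06]
```

Emit:
step_arm(
  moves=[
    [[0, 0, 0, 1.7, 1, 3.3, 60], [0, 0, 0, 3.4, 2, 6.6, 60], [0, 0, 0, 5, 3, 9.9, 60], [0, 0, 0, 6.25, 3.5, 12, 60], [0, 0, 0, 6.25, 3.5, 12, 60]],
  ],
)

```text
time_s: 1.18
tcp_pos: [0.4325, -0.2671, 0.1492]
ee_rot: [[1.0, -0.001, 0.015], [-0.015, 0.001, 1.0], [-0.001, -1.0, 0.001]]
wrist_force: [0.1, 0.1, 0.2]
gripper_width: 0.6
```

```bash
python3 - <<'E'
from h import *
plan([.4325,-.2685,.067],-.02)
c=optics.capture("wrist"); cv2.imwrite("pics/w1.png",c["image"][:,:,::-1]); print(proj(c,[[.4325,-.2685,.075]]))
E
```

```text
t 1.18 tcp [ 0.4325 -0.2671  0.1492] F [0.1 0.1 0.2] w 0.6 j [-13.  16. -23.  -0. -52. -77.]
rot [-0.001  0.005 -0.001] shift cm [ 0.01  8.22 -0.15]
[[313.16701622 212.04139107]]
```

View pics/w1.png

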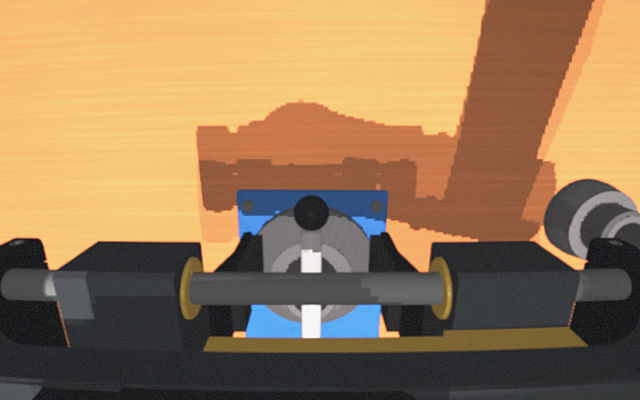

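The wrist picture shows the ball at (311,213) against a predicted (313,212): confirmed. Descending.

Emit:
step_arm(
  moves=[
    [[0, 0.005, 0, 0, 2, -0.1, 60], [0, 0.005, 0, 0, 4, -0.2, 60], [0, 0.005, 0, 0, 6, -0.2, 60], [0, 0.005, 0, 0, 7.6, -0.2, 60], [0, 0.005, 0, 0, 8.2, -0.2, 60]],
  ],
)

```text
time_s: 1.65
tcp_pos: [0.4295, -0.2727, 0.0662]
ee_rot: [[1.0, -0.003, 0.027], [-0.027, 0.001, 1.0], [-0.004, -1.0, 0.001]]
wrist_force: [-0.8, -0.1, 0.1]
gripper_width: 0.604
```

Emit:
step_arm(
  moves=[
    [[0, 0, 0, 0, 0, 0, 10], [0, 0, 0, 0, 0, 0, 10], [0, 0, 0, 0, 0, 0, 10], [0, 0, 0, 0, 0, 0, 10], [0, 0, 0, 0, 0, 0, 10]],
  ],
)

```text
time_s: 2.07
tcp_pos: [0.4317, -0.2722, 0.0691]
ee_rot: [[1.0, 0.002, 0.026], [-0.026, 0.0, 1.0], [0.002, -1.0, 0.0]]
wrist_force: [2.1, 13.6, 3.9]
gripper_width: 0.302
```

```bash
python3 - <<'E'
from h import *
plan([.4325,-.2685,.067],-.02)
print(r.sense()["wrist_force"])
# arc
h=np.array([.6075,-.272,.075]);
for a in np.arange(0,1.9,.1): 
    print(round(a,2),"dx %.2f up %.2f"%(17.5*(1-np.cos(a)),17.5*np.sin(a)))
E
```

```text
t 2.07 tcp [ 0.4317 -0.2722  0.0691] F [ 2.1 13.6  3.9] w 0.302 j [-14.  22. -28.  -0. -40. -77.]
rot [-0.    -0.006  0.002] shift cm [0.07 0.21 0.38]
[ 2.0531578  13.57656189  3.92397298]
0.0 dx 0.00 up 0.00
0.1 dx 0.09 up 1.75
0.2 dx 0.35 up 3.48
0.3 dx 0.78 up 5.17
0.4 dx 1.38 up 6.81
0.5 dx 2.14 up 8.39
0.6 dx 3.06 up 9.88
0.7 dx 4.12 up 11.27
0.8 dx 5.31 up 12.55
0.9 dx 6.62 up 13.71
1.0 dx 8.04 up 14.73
1.1 dx 9.56 up 15.60
1.2 dx 11.16 up 16.31
1.3 dx 12.82 up 16.86
1.4 dx 14.53 up 17.25
1.5 dx 16.26 up 17.46
1.6 dx 18.01 up 17.49
1.7 dx 19.75 up 17.35
1.8 dx 21.48 up 17.04
```

Emit:
step_arm(
  moves=[
    [[0, 0, 0, 0.05, -0.5, 0.35, 10], [0, 0, 0, 0.1, -1.75, 0.35, 10], [0, 0, 0, 0.35, -3.5, 0.35, 10], [0, 0, 0, 0.8, -5.15, 0.35, 10], [0, 0, 0, 1.4, -6.8, 0.35, 10]],
  ],
)

```text
time_s: 2.48
tcp_pos: [0.4449, -0.2701, 0.1374]
ee_rot: [[1.0, -0.0, 0.025], [-0.025, -0.002, 1.0], [0.0, -1.0, -0.002]]
wrist_force: [2.0, -5.8, -3.7]
gripper_width: 0.254
```

Emit:
step_arm(
  moves=[
    [[0, 0, 0, 0.75, -1.6, 0, 10], [0, 0, 0, 1.7, -3.1, 0, 10], [0, 0, 0, 2.75, -4.45, 0, 10], [0, 0, 0, 3.9, -5.75, 0, 10], [0, 0, 0, 5.25, -6.9, 0, 10]],
  ],
)

```text
time_s: 2.9
tcp_pos: [0.4966, -0.2712, 0.2067]
ee_rot: [[1.0, -0.002, 0.026], [-0.026, -0.001, 1.0], [-0.002, -1.0, -0.001]]
wrist_force: [-1.8, -2.9, -0.5]
gripper_width: 0.257
```

```bash
python3 - <<'E'
from h import *
plan([.4325+.0662,-.2685-.0013,.067+.1371],-.02)
s=optics.capture("side");zoom(s,240,30,200,150,4,"s2.png")
E
```

```text
t 2.9 tcp [ 0.4966 -0.2712  0.2067] F [-1.8 -2.9 -0.5] w 0.257 j [-12.  18. -10.   0. -62. -79.]
rot [ 0.001 -0.006 -0.002] shift cm [0.21 0.26 0.14]
```

View pics/s2.png

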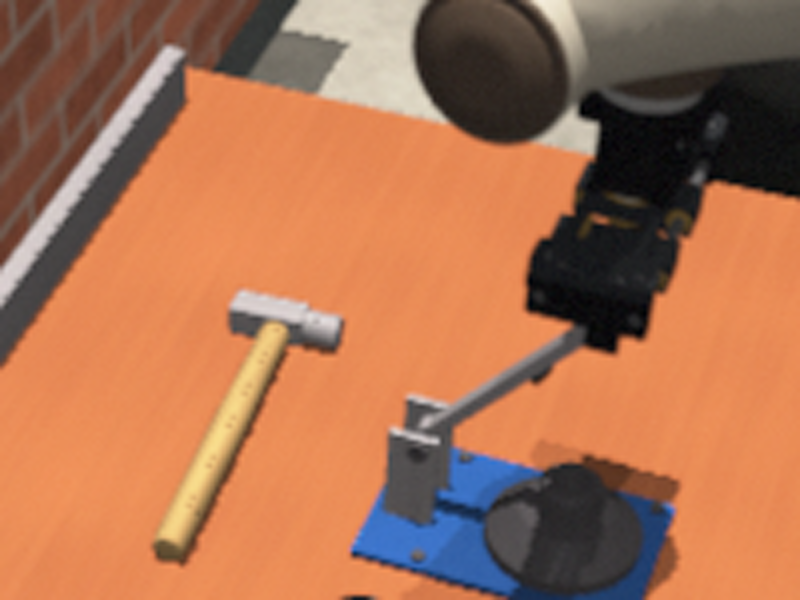

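The bar is up at about 0.9 rad, still gripped in the fingers. Continuing over centre.

Emit:
step_arm(
  moves=[
    [[0, 0, 0, 1.5, -0.9, 0, 10], [0, 0, 0, 3.05, -1.75, 0, 10], [0, 0, 0, 4.65, -2.45, 0, 10], [0, 0, 0, 6.3, -3, 0, 10], [0, 0, 0, 8, -3.4, 0, 10]],
  ],
)

```text
time_s: 3.37
tcp_pos: [0.578, -0.2729, 0.2426]
ee_rot: [[1.0, 0.002, 0.025], [-0.025, -0.002, 1.0], [0.002, -1.0, -0.002]]
wrist_force: [-1.6, 1.0, 3.8]
gripper_width: 0.251
```

Emit:
step_arm(
  moves=[
    [[0, 0, 0, 1.7, -0.2, 0, 10], [0, 0, 0, 3.4, -0.2, 0, 10], [0, 0, 0, 5, -0.1, 0, 10], [0, 0, 0, 6, 0, 0, 10], [0, 0, 0, 6, 0, 0, 10]],
  ],
)

```text
time_s: 3.78
tcp_pos: [0.6414, -0.2742, 0.2423]
ee_rot: [[1.0, 0.008, 0.023], [-0.023, -0.003, 1.0], [0.008, -1.0, -0.003]]
wrist_force: [1.3, 1.4, 7.5]
gripper_width: 0.251
```

```bash
python3 - <<'E'
from h import *
plan([.4325+.0662,-.2685-.0013,.067+.1371],-.02)
s=optics.capture("side");zoom(s,240,30,200,150,4,"s3.png")
E
```

```text
t 3.78 tcp [ 0.6414 -0.2742  0.2423] F [1.3 1.4 7.5] w 0.251 j [-10.  29.  12.   0. -73. -82.]
rot [ 0.003 -0.003  0.008] shift cm [-14.31   3.7    0.12]
```

View pics/s3.png

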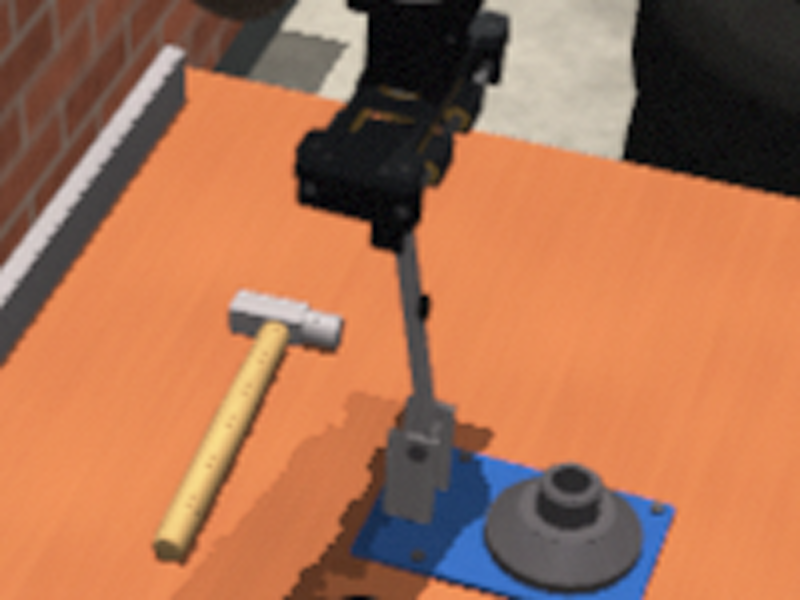

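The bar leans past vertical (about 1.77 rad). Release and rise.

Emit:
step_arm(
  moves=[
    [[0, 0, 0, 0.2, 0.1, 0, 60], [0, 0, 0, 0.2, 0.1, 0, 60], [0, 0, 0, 0.2, 0.1, 0, 60], [0, 0, 0, 0.2, -2, 0, 60], [0, 0, 0, 0.2, -5, 0, 60]],
  ],
)

```text
time_s: 4.25
tcp_pos: [0.6377, -0.2734, 0.2853]
ee_rot: [[1.0, -0.009, 0.026], [-0.025, 0.003, 1.0], [-0.009, -1.0, 0.003]]
wrist_force: [0.6, 0.0, -0.9]
gripper_width: 0.541
```

```bash
python3 - <<'E'
from h import *
plan([.5025,-.270,.30],0)
s=optics.capture("side");zoom(s,240,30,200,150,4,"s4.png")
E
```

```text
t 4.25 tcp [ 0.6377 -0.2734  0.2853] F [ 0.6  0.  -0.9] w 0.541 j [-10.  28.  17.  -0. -80. -82.]
rot [-0.003 -0.025 -0.009] shift cm [-13.54  -1.35  -0.  ]
```

View pics/s4.png

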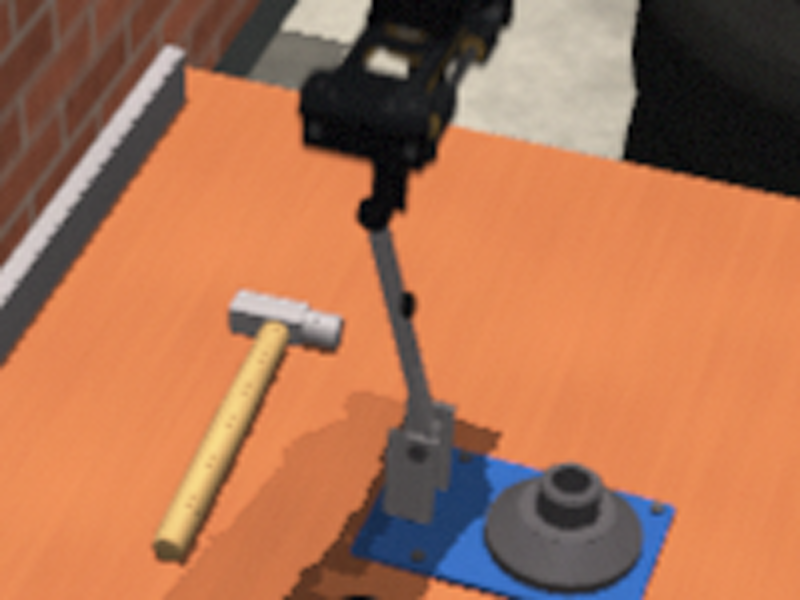

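The arm has snapped to the stop and stays open; the cone is clear. Moving over the cone.

Emit:
step_arm(
  moves=[
    [[0, 0, 0, 0, -2.5, 0, 60], [0, -0.01, 0, -3, -2.5, 0, 80], [0, -0.025, 0, -7, -2.5, 0, 100], [0, -0.025, 0, -10.5, -1, 0, 100], [0, -0.025, 0, -13.5, 2, 0, 100]],
  ],
)

```text
time_s: 4.72
tcp_pos: [0.5046, -0.2714, 0.2731]
ee_rot: [[1.0, 0.008, -0.0], [0.0, -0.003, 1.0], [0.008, -1.0, -0.003]]
wrist_force: [1.8, -0.6, -0.4]
gripper_width: 0.819
```

Emit:
step_arm(
  moves=[
    [[0, 0, 0, 0, 3, 0, 100], [0, 0, 0, 0, 6, 0, 100], [0, 0, 0, 0, 9, 0, 100], [0, 0, 0, 0, 11, 0, 100], [0, 0, 0, 0, 11, 0, 100]],
  ],
)

```text
time_s: 5.13
tcp_pos: [0.5017, -0.2696, 0.1548]
ee_rot: [[1.0, -0.01, 0.001], [-0.001, 0.004, 1.0], [-0.01, -1.0, 0.004]]
wrist_force: [-0.1, -0.6, -1.0]
gripper_width: 0.999
```

```bash
python3 - <<'E'
from h import *
plan([.5025,-.270,.053],0)
t=optics.capture("top");zoom(t,340,160,140,120,5,"t5.png")
c=optics.capture("wrist"); cv2.imwrite("pics/w5.png",c["image"][:,:,::-1]); print(proj(c,[[.5025,-.270,.064]]))
E
```

```text
t 5.13 tcp [ 0.5017 -0.2696  0.1548] F [-0.1 -0.6 -1. ] w 0.999 j [-12.  21. -13.  -0. -56. -78.]
rot [-0.004 -0.001 -0.01 ] shift cm [ 0.18 10.18 -0.08]
[[315.80786273 202.80017425]]
```

View pics/w5.png

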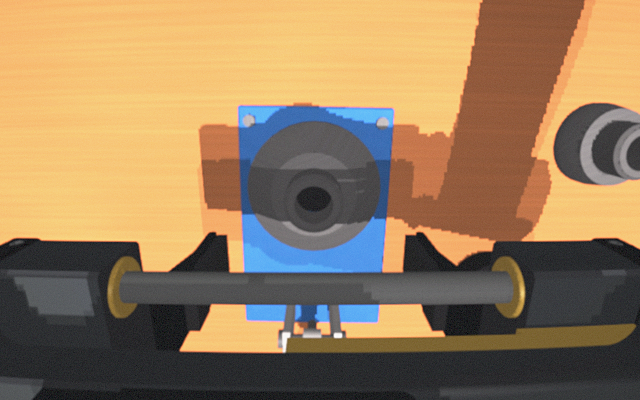

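View pics/t5.png

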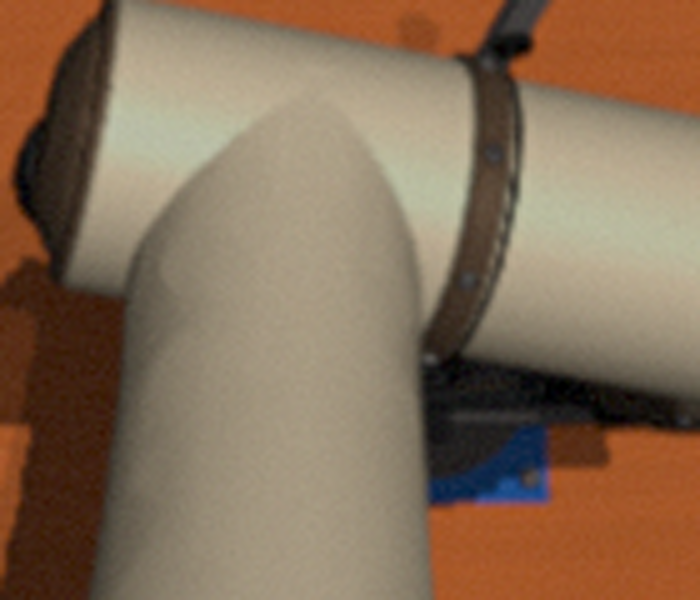

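```bash
python3 - <<'E'
from h import *
s=optics.capture("side");zoom(s,240,0,200,150,4,"s6.png")
plan([.5015,-.271,.053],0)
E
```

```text
t 5.28 tcp [ 0.506  -0.2712  0.161 ] F [ 0.4 -0.4  1.9] w 1.0 j [-12.  21. -13.   0. -56. -78.]
rot [0.001 0.    0.002] shift cm [-0.47 10.79  0.03]
```

View pics/s6.png

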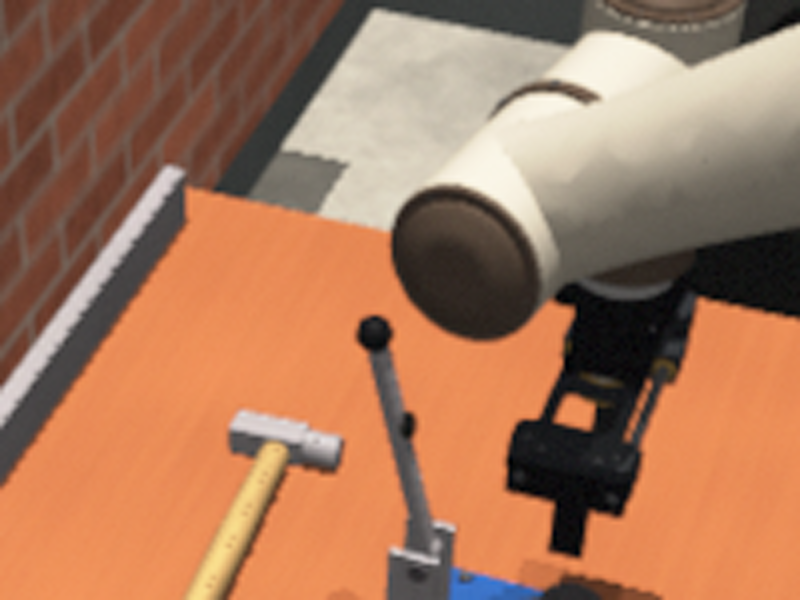

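```bash
python3 - <<'E'
from h import *
t=optics.capture("top");s=optics.capture("side")
print(tri([t,s],[(357,190),(357,65.5)]))
for z in (.3,.35,.4,.45): print(z,onz(t,[(340+500/5,160+75/5),(340+440/5,160+350/5)],z))
print(proj(t,[[.656,-.273,.243]]))
im=t["image"].copy();cv2.imwrite("pics/t6.png",im[:,:,::-1])
plan([.5015,-.271,.053],0)
E
```

```text
[ 0.54475524 -0.0593943   0.45626631]
0.3 [[ 0.59300542 -0.22816693  0.3       ]
 [ 0.49463461 -0.20061936  0.3       ]]
0.35 [[ 0.58368027 -0.21222366  0.35      ]
 [ 0.49204912 -0.18656346  0.35      ]]
0.4 [[ 0.57435512 -0.1962804   0.4       ]
 [ 0.48946363 -0.17250755  0.4       ]]
0.45 [[ 0.56502998 -0.18033713  0.45      ]
 [ 0.48687815 -0.15845165  0.45      ]]
[[451.52206318 148.66486191]]
t 5.38 tcp [ 0.5065 -0.2711  0.1617] F [ 0.3 -1.2  0.2] w 1.002 j [-12.  21. -13.   0. -56. -78.]
rot [0.001 0.    0.004] shift cm [-0.54 10.86  0.02]
```

View pics/t6.png

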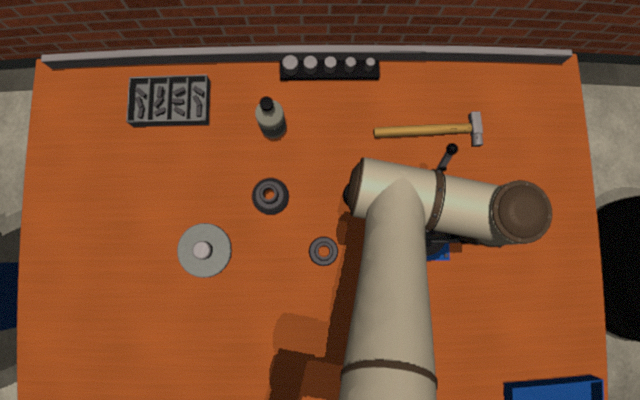

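Top view shows the wrist housing clear of the open arm's ball (452,149). Check the cone once more now that the arm is settled.

```bash
python3 - <<'E'
from h import *
c=optics.capture("wrist"); zoom(c,220,100,200,150,4,"w7.png"); print(c["cam_to_world"][:3,3],proj(c,[[.5025,-.270,.064]]))
plan([.5015,-.271,.053],0)
E
```

```text
[ 0.43056091 -0.27063095  0.31358352] [[317.12027734 196.13411953]]
t 5.43 tcp [ 0.5063 -0.271   0.1615] F [ 0.7 -0.2  0.7] w 1.003 j [-12.  21. -13.   0. -56. -78.]
rot [0.001 0.    0.003] shift cm [-5.200e-01  1.085e+01  1.000e-02]
```

View pics/w7.png

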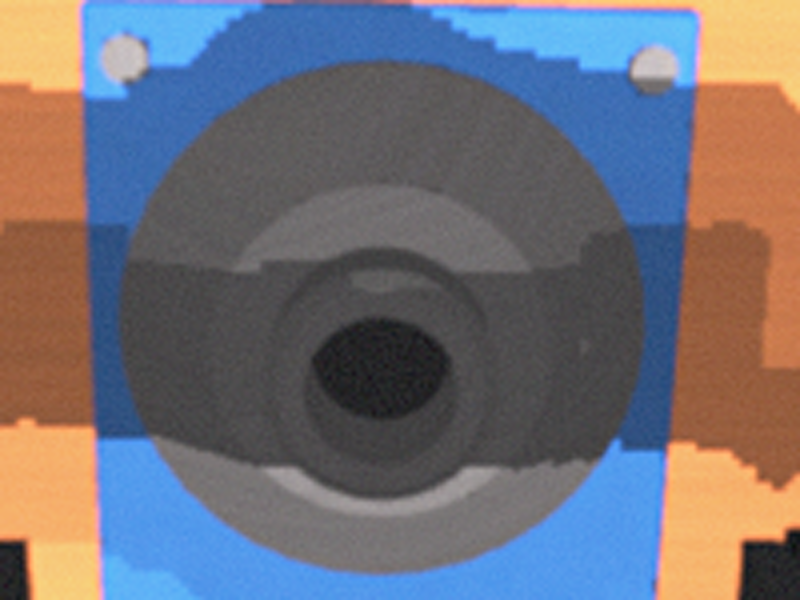

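Neck ring centre at (315.5,197.5) against predicted (317,196): cone at about (0.503,-0.271). Descend and grip.

Emit:
step_arm(
  moves=[
    [[0, 0, 0, -0.15, 2.5, 0, 100], [0, 0, 0, -0.3, 5, 0, 100], [0, 0, 0, -0.35, 8, 0, 100], [0, 0, 0, -0.35, 10, 0, 100], [0, 0, 0, -0.35, 10.8, 0, 100]],
  ],
)

```text
time_s: 5.85
tcp_pos: [0.5006, -0.2703, 0.0498]
ee_rot: [[1.0, -0.003, 0.001], [-0.001, 0.001, 1.0], [-0.003, -1.0, 0.001]]
wrist_force: [-0.9, -0.2, 0.1]
gripper_width: 1.0
```

Emit:
step_arm(
  moves=[
    [[0, 0, 0, 0, 0, 0, 100], [0, 0, 0, 0, 0, 0, 100], [0, 0, 0, 0, 0, 0, 100], [0, 0, 0, 0, 0, 0, 70], [0, 0, 0, 0, 0, 0, 60]],
  ],
)

```text
time_s: 6.27
tcp_pos: [0.5027, -0.2709, 0.0531]
ee_rot: [[1.0, 0.003, 0.0], [-0.0, -0.001, 1.0], [0.003, -1.0, -0.001]]
wrist_force: [-0.2, -0.2, 0.0]
gripper_width: 0.915
```

```bash
python3 - <<'E'
from h import *
plan([.503,-.271,.053],0)
E
```

```text
t 6.27 tcp [ 0.5027 -0.2709  0.0531] F [-0.2 -0.2  0. ] w 0.915 j [-12.  28. -20.   0. -42. -78.]
rot [ 0.001 -0.     0.003] shift cm [ 0.03  0.01 -0.01]
```

Emit:
step_arm(
  moves=[
    [[0, 0, 0, 0, 0, 0, 40], [0, 0, 0, 0, 0, 0, 30], [0, 0, 0, 0, 0, 0, 30], [0, 0, 0, 0, 0, 0, 30], [0, 0, 0, 0, 0, 0, 30]],
  ],
)

```text
time_s: 6.68
tcp_pos: [0.5018, -0.2707, 0.0517]
ee_rot: [[1.0, -0.0, 0.0], [-0.0, -0.0, 1.0], [-0.0, -1.0, -0.0]]
wrist_force: [-0.8, -0.3, -0.1]
gripper_width: 0.553
```

Emit:
step_arm(
  moves=[
    [[0, 0, 0, 0, -0.3, 0, 30], [0, 0, 0, 0, -1.5, 0, 30], [0, 0, 0, 0, -3.5, 0, 30], [0, 0, 0, 0, -6, 0, 30], [0, 0, 0, 0, -8, 0, 30]],
  ],
)

```text
time_s: 7.1
tcp_pos: [0.5006, -0.2702, 0.1314]
ee_rot: [[1.0, -0.003, 0.001], [-0.001, 0.001, 1.0], [-0.003, -1.0, 0.001]]
wrist_force: [1.1, -0.8, -6.1]
gripper_width: 0.496
```

```bash
python3 - <<'E'
from h import *
plan([.473,.266,.15],0)
s=optics.capture("side");zoom(s,240,30,200,150,4,"s8.png")
E
```

```text
t 7.1 tcp [ 0.5006 -0.2702  0.1314] F [ 1.1 -0.8 -6.1] w 0.496 j [-12.  22. -15.  -0. -53. -78.]
rot [-0.001 -0.001 -0.003] shift cm [-2.8  -1.78 53.62]
```

View pics/s8.png

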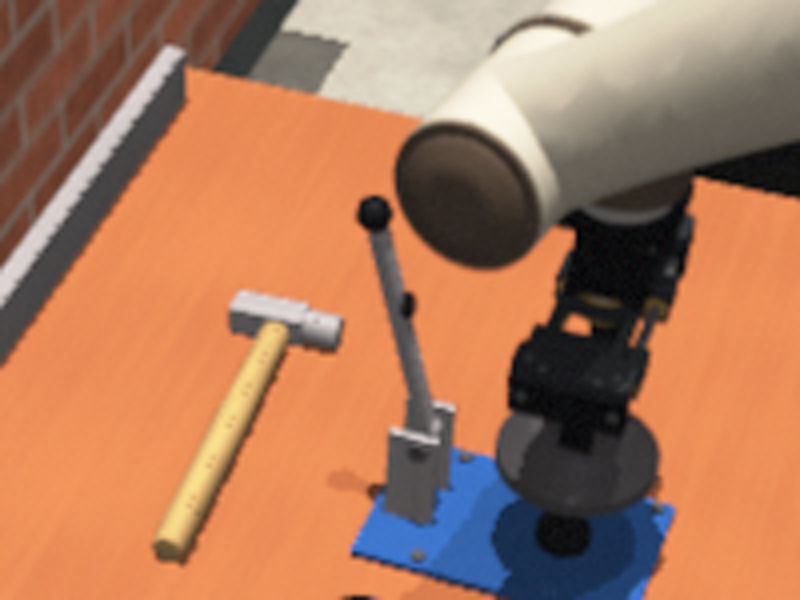

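The cone hangs level in the fingers, the arm stays open, about 6 N carried. Carry to the holder.

Emit:
step_arm(
  moves=[
    [[0, 0, 0, 0, -1.5, 1, 30], [0, 0, 0, 0, -3, 3, 30], [0, 0, 0, -0.5, -4.5, 6, 30], [0, 0, 0, -0.8, -5, 9.5, 30], [0, 0, 0, -1.2, -5, 13, 30]],
  ],
)

```text
time_s: 7.57
tcp_pos: [0.4893, -0.1396, 0.1814]
ee_rot: [[1.0, 0.0, 0.002], [-0.002, 0.001, 1.0], [0.0, -1.0, 0.001]]
wrist_force: [1.2, 0.7, -6.0]
gripper_width: 0.496
```

Emit:
step_arm(
  moves=[
    [[0, 0, 0, -0.2, 0, 3.5, 30], [0, 0, 0, -0.5, 0, 7, 30], [0, 0, 0, -0.7, 0, 10.5, 30], [0, 0, 0, -1, 0, 14, 30], [0, 0, 0, -1.2, 0, 17.5, 30]],
  ],
)

```text
time_s: 7.98
tcp_pos: [0.4757, 0.0356, 0.1798]
ee_rot: [[1.0, -0.004, 0.001], [-0.001, -0.0, 1.0], [-0.004, -1.0, -0.0]]
wrist_force: [0.4, 0.1, -6.1]
gripper_width: 0.499
```

Emit:
step_arm(
  moves=[
    [[0, 0, 0, -0.1, 0, 3.5, 30], [0, 0, 0, -0.2, 0, 7, 30], [0, 0, 0, -0.3, 0, 10.5, 30], [0, 0, 0, -0.4, 0, 14, 30], [0, 0, 0, -0.5, 0, 17.2, 30]],
  ],
)

```text
time_s: 8.4
tcp_pos: [0.4712, 0.2077, 0.1797]
ee_rot: [[1.0, -0.003, 0.0], [-0.0, -0.001, 1.0], [-0.003, -1.0, -0.001]]
wrist_force: [0.9, -0.3, -5.6]
gripper_width: 0.496
```

```bash
python3 - <<'E'
from h import *
plan([.473,.266,.11],0)
E
```

```text
t 8.4 tcp [0.4712 0.2077 0.1797] F [ 0.9 -0.3 -5.6] w 0.496 j [  42.   14.  -19.   -0.  -57. -132.]
rot [ 0.001 -0.    -0.003] shift cm [0.2  6.96 5.83]
```

Emit:
step_arm(
  moves=[
    [[0, 0, 0, 0, 0, 2.5, 30], [0, 0, 0, 0, 1, 4.5, 30], [0, 0, 0, 0.1, 3, 5.6, 30], [0, 0, 0, 0.1, 5, 5.8, 30], [0, 0, 0, 0.1, 5, 5.8, 30]],
  ],
)

```text
time_s: 8.82
tcp_pos: [0.4699, 0.2625, 0.1255]
ee_rot: [[1.0, -0.011, 0.001], [-0.001, -0.007, 1.0], [-0.011, -1.0, -0.007]]
wrist_force: [-0.7, -1.8, -7.1]
gripper_width: 0.494
```

Emit:
step_arm(
  moves=[
    [[0, 0, 0, 0, 0, 0, 30], [0, 0, 0, 0, 0, 0, 30], [0, 0, 0, 0, 0, 0, 30], [0, 0, 0, 0, 0, 0, 30], [0, 0, 0, 0, 0, 0, 30]],
  ],
)

```text
time_s: 9.23
tcp_pos: [0.4743, 0.2642, 0.1327]
ee_rot: [[1.0, 0.001, 0.001], [-0.001, 0.001, 1.0], [0.001, -1.0, 0.001]]
wrist_force: [0.7, 0.0, -5.0]
gripper_width: 0.496
```

```bash
python3 - <<'E'
from h import *
plan([.473,.266,.056],0)
s=optics.capture("side");zoom(s,230,230,200,150,4,"s9.png")
c=optics.capture("wrist");cv2.imwrite("pics/w9.png",c["image"][:,:,::-1])
E
```

```text
t 9.23 tcp [0.4743 0.2642 0.1327] F [ 0.7  0.  -5. ] w 0.496 j [  46.   20.  -19.    0.  -51. -136.]
rot [-0.001 -0.001  0.001] shift cm [-0.14  7.67  0.16]
```

View pics/s9.png

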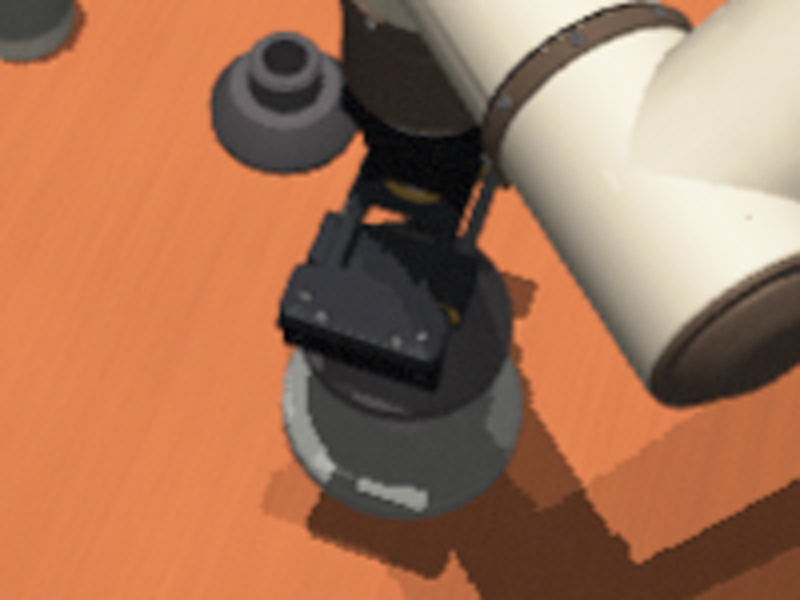

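View pics/w9.png

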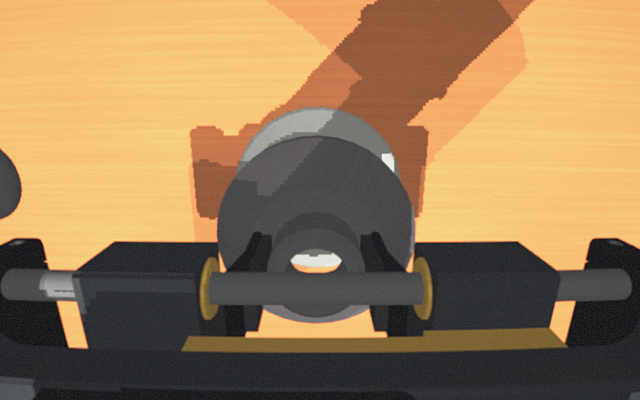

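The large cone hangs level over the holder; the bright spigot shows through the bore at (316,260), well centred. Lower.

Emit:
step_arm(
  moves=[
    [[0, 0, 0, -0.1, 1.5, 0.15, 30], [0, 0, 0, -0.1, 3, 0.15, 30], [0, 0, 0, -0.1, 4.5, 0.15, 30], [0, 0, 0, -0.1, 6, 0.15, 30], [0, 0, 0, -0.1, 7, 0.15, 30]],
  ],
)

```text
time_s: 9.75
tcp_pos: [0.4725, 0.2654, 0.0607]
ee_rot: [[1.0, -0.001, 0.0], [-0.0, -0.001, 1.0], [-0.001, -1.0, -0.001]]
wrist_force: [-0.3, -0.2, -5.3]
gripper_width: 0.499
```

Emit:
step_arm(
  moves=[
    [[0, 0, 0, 0, 0, 0, 30], [0, 0, 0, 0, 0, 0, 30], [0, 0, 0, 0, 0, 0, 30], [0, 0, 0, 0, 0.2, 0, 30], [0, 0, 0, 0, 0.4, 0, 30]],
  ],
)

```text
time_s: 10.17
tcp_pos: [0.4734, 0.2664, 0.0586]
ee_rot: [[1.0, 0.002, 0.0], [-0.0, 0.002, 1.0], [0.002, -1.0, 0.002]]
wrist_force: [-0.1, -0.1, -6.3]
gripper_width: 0.498
```

Emit:
step_arm(
  moves=[
    [[0, 0, 0, 0, 0.2, 0, 30], [0, 0, 0, 0, 0.2, 0, 30], [0, 0, 0, 0, 0.2, 0, 30], [0, 0, 0, 0, 0.2, 0, 30], [0, 0, 0, 0, 0.2, 0, 30]],
  ],
)

```text
time_s: 10.58
tcp_pos: [0.4733, 0.2662, 0.0568]
ee_rot: [[1.0, 0.001, -0.0], [0.0, 0.001, 1.0], [0.001, -1.0, 0.001]]
wrist_force: [-3.3, 0.6, 5.7]
gripper_width: 0.497
```

Contact at TCP z 0.0568 m, where seating is expected. Release, rise and look.

Emit:
step_arm(
  moves=[
    [[0, 0, 0, 0, 0, 0, 60], [0, 0, 0, 0, 0, 0, 80], [0, 0, 0, 0, 0, 0, 100], [0, 0, 0, 0, 0, 0, 100], [0, 0, 0, 0, -0.5, 0, 100]],
  ],
)

```text
time_s: 11.0
tcp_pos: [0.4725, 0.2654, 0.0599]
ee_rot: [[1.0, -0.001, 0.0], [-0.0, -0.001, 1.0], [-0.001, -1.0, -0.001]]
wrist_force: [-0.2, 0.4, -0.2]
gripper_width: 0.793
```

Emit:
step_arm(
  moves=[
    [[0, 0, 0, 0, -2, 0, 100], [0, 0, 0, 0, -5, 0, 100], [0, 0, 0, 0, -8, 0, 100], [0, 0, 0, 0, -11, 0, 100], [0, 0, 0, 0, -11, 0, 100]],
  ],
)

```text
time_s: 11.42
tcp_pos: [0.4761, 0.2682, 0.1776]
ee_rot: [[1.0, 0.011, -0.001], [0.001, 0.008, 1.0], [0.011, -1.0, 0.008]]
wrist_force: [1.0, 1.1, -0.2]
gripper_width: 0.996
```

```bash
python3 - <<'E'
from h import *
plan([.6005,.1045,.17],0)
c=optics.capture("wrist");cv2.imwrite("pics/w10.png",c["image"][:,:,::-1]); print(proj(c,[[.473,.266,.068]]))
s=optics.capture("side");zoom(s,230,230,200,150,4,"s10.png")
E
```

```text
t 11.42 tcp [0.4761 0.2682 0.1776] F [ 1.   1.1 -0.2] w 0.996 j [  46.   17.  -16.    0.  -56. -136.]
rot [-0.008  0.001  0.011] shift cm [ 12.41   0.77 -16.39]
[[311.43574435 191.79122189]]
```

View pics/w10.png

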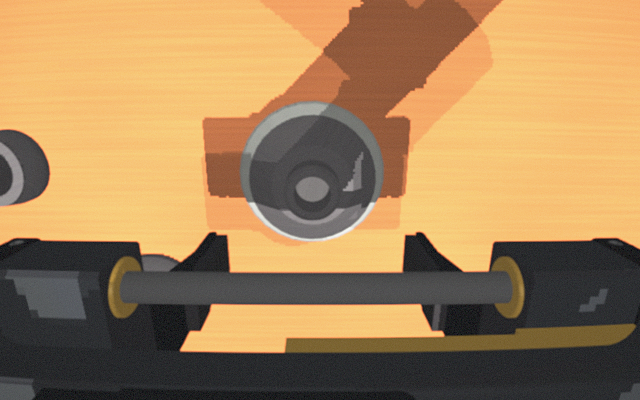

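View pics/s10.png

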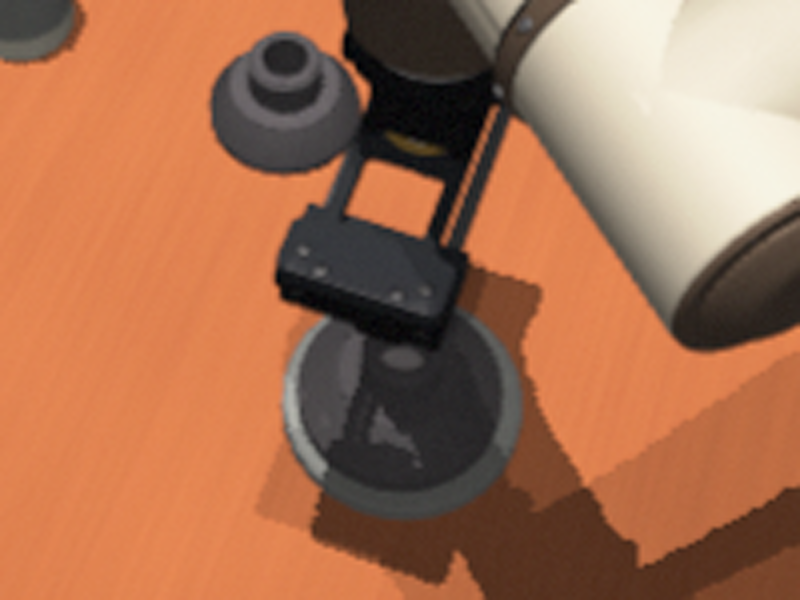

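The large cone sits concentric and level on the holder foot (wrist picture, ring (312,188)). Now the medium cone.

Emit:
step_arm(
  moves=[
    [[0, 0, 0, 2, 0, -2.7, 100], [0, 0, 0, 4.5, 0, -6, 100], [0, 0, 0, 7, 0, -9.4, 100], [0, 0, 0, 9.7, 0, -13, 100], [0, 0, 0, 12.4, 0, -16.4, 100]],
  ],
)

```text
time_s: 11.93
tcp_pos: [0.5933, 0.1043, 0.1691]
ee_rot: [[1.0, -0.003, -0.0], [0.0, -0.001, 1.0], [-0.003, -1.0, -0.001]]
wrist_force: [0.4, 0.5, 0.1]
gripper_width: 1.003
```

Emit:
step_arm(
  moves=[
    [[0, 0, 0, 0, 0, 0, 100], [0, 0, 0, 0, 0, 0, 100], [0, 0, 0, 0, 0, 0, 100], [0, 0, 0, 0, 0, 0, 100], [0, 0, 0, 0, 0, 0, 100]],
  ],
)

```text
time_s: 12.35
tcp_pos: [0.5926, 0.1072, 0.1704]
ee_rot: [[1.0, -0.001, -0.002], [0.002, -0.0, 1.0], [-0.001, -1.0, -0.0]]
wrist_force: [0.4, -0.3, 0.5]
gripper_width: 1.005
```

```bash
python3 - <<'E'
from h import *
plan([.6005,.1045,.045],0)
c=optics.capture("wrist");cv2.imwrite("pics/w11.png",c["image"][:,:,::-1]); print(proj(c,[[.6005,.1045,.056]]))
E
```

```text
t 12.35 tcp [0.5926 0.1072 0.1704] F [ 0.4 -0.3  0.5] w 1.005 j [  26.   23.   -8.   -0.  -59. -116.]
rot [ 0.     0.002 -0.001] shift cm [ 0.8  12.54 -0.27]
[[311.97467494 205.42249935]]
```

View pics/w11.png

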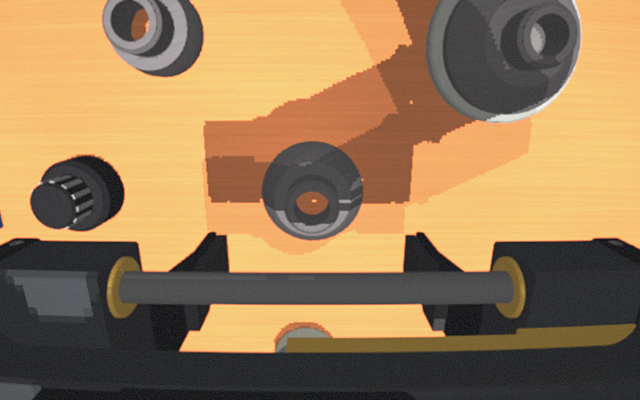

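Medium neck ring at (313,203) against predicted (312,205). Descend and grip.

Emit:
step_arm(
  moves=[
    [[0, 0, 0, 0.4, 3, -0.1, 100], [0, 0, 0, 0.75, 6, -0.25, 100], [0, 0, 0, 0.75, 9, -0.25, 100], [0, 0, 0, 0.75, 11.5, -0.25, 100], [0, 0, 0, 0.75, 12.5, -0.25, 100]],
  ],
)

```text
time_s: 12.82
tcp_pos: [0.5982, 0.1038, 0.0421]
ee_rot: [[1.0, -0.006, -0.001], [0.001, -0.002, 1.0], [-0.006, -1.0, -0.002]]
wrist_force: [-0.6, 0.8, -1.2]
gripper_width: 1.002
```

Emit:
step_arm(
  moves=[
    [[0, 0, 0, 0, 0, 0, 100], [0, 0, 0, 0, 0, 0, 100], [0, 0, 0, 0, 0, 0, 90], [0, 0, 0, 0, 0, 0, 70], [0, 0, 0, 0, 0, 0, 55]],
  ],
)

```text
time_s: 13.23
tcp_pos: [0.6018, 0.1041, 0.0474]
ee_rot: [[1.0, 0.003, -0.0], [0.0, 0.001, 1.0], [0.003, -1.0, 0.001]]
wrist_force: [0.4, 0.8, 0.5]
gripper_width: 0.853
```

Emit:
step_arm(
  moves=[
    [[0, 0, 0, 0, 0, 0, 40], [0, 0, 0, 0, 0, 0, 30], [0, 0, 0, 0, 0, 0, 30], [0, 0, 0, 0, 0, 0, 30], [0, 0, 0, 0, 0, 0, 30]],
  ],
)

```text
time_s: 13.65
tcp_pos: [0.6009, 0.1037, 0.0457]
ee_rot: [[1.0, 0.0, 0.0], [-0.0, 0.0, 1.0], [0.0, -1.0, 0.0]]
wrist_force: [0.1, -0.2, 1.0]
gripper_width: 0.497
```

Emit:
step_arm(
  moves=[
    [[0, 0, 0, 0, 0, 0, 30], [0, 0, 0, 0, 0, 0, 30], [0, 0, 0, 0, -0.5, 0, 30], [0, 0, 0, 0, -2, 0, 30], [0, 0, 0, 0, -4, 0, 30]],
  ],
)

```text
time_s: 14.07
tcp_pos: [0.5982, 0.1028, 0.083]
ee_rot: [[1.0, -0.008, 0.001], [-0.001, -0.002, 1.0], [-0.008, -1.0, -0.002]]
wrist_force: [0.1, -0.5, -5.0]
gripper_width: 0.494
```

```bash
python3 - <<'E'
from h import *
plan([.473,.266,.17],0)
E
```

```text
t 14.07 tcp [0.5982 0.1028 0.083 ] F [ 0.1 -0.5 -5. ] w 0.494 j [  25.   29.  -13.   -0.  -49. -115.]
rot [ 0.002 -0.001 -0.008] shift cm [-12.61  -8.64  16.29]
```

Emit:
step_arm(
  moves=[
    [[0, 0, 0, 0, -3, 0, 30], [0, 0, 0, -1, -6, 1.5, 30], [0, 0, 0, -3, -8, 4, 30], [0, 0, 0, -5.5, -8.5, 7, 30], [0, 0, 0, -8, -8.5, 10.2, 30]],
  ],
)

```text
time_s: 14.48
tcp_pos: [0.5203, 0.2062, 0.1721]
ee_rot: [[1.0, 0.002, 0.003], [-0.003, 0.002, 1.0], [0.002, -1.0, 0.002]]
wrist_force: [0.4, 1.3, -5.0]
gripper_width: 0.502
```

Emit:
step_arm(
  moves=[
    [[0, 0, 0, -2.3, 0, 3, 30], [0, 0, 0, -4, 0, 5.2, 30], [0, 0, 0, -4.6, 0, 6.1, 30], [0, 0, 0, -4.6, 0, 6.1, 30], [0, 0, 0, -4.6, 0, 6.1, 30]],
  ],
)

```text
time_s: 14.9
tcp_pos: [0.4742, 0.2666, 0.17]
ee_rot: [[1.0, -0.002, -0.001], [0.001, -0.001, 1.0], [-0.002, -1.0, -0.001]]
wrist_force: [0.7, -0.5, -4.4]
gripper_width: 0.495
```

Emit:
step_arm(
  moves=[
    [[0, 0, 0, 0, 0, 0, 30], [0, 0, 0, 0, 0, 0, 30], [0, 0, 0, 0, 0, 0, 30], [0, 0, 0, 0, 0, 0, 30], [0, 0, 0, 0, 0, 0, 30]],
  ],
)

```text
time_s: 15.32
tcp_pos: [0.4752, 0.2661, 0.1705]
ee_rot: [[1.0, -0.0, 0.001], [-0.001, -0.0, 1.0], [-0.0, -1.0, -0.0]]
wrist_force: [0.3, 0.3, -3.7]
gripper_width: 0.5
```

```bash
python3 - <<'E'
from h import *
plan([.473,.266,.093],0)
c=optics.capture("wrist");cv2.imwrite("pics/w12.png",c["image"][:,:,::-1])
E
```

```text
t 15.32 tcp [0.4752 0.2661 0.1705] F [ 0.3  0.3 -3.7] w 0.5 j [  46.   17.  -16.   -0.  -56. -136.]
rot [ 0.    -0.001 -0.   ] shift cm [-0.22  7.75 -0.01]
```

View pics/w12.png

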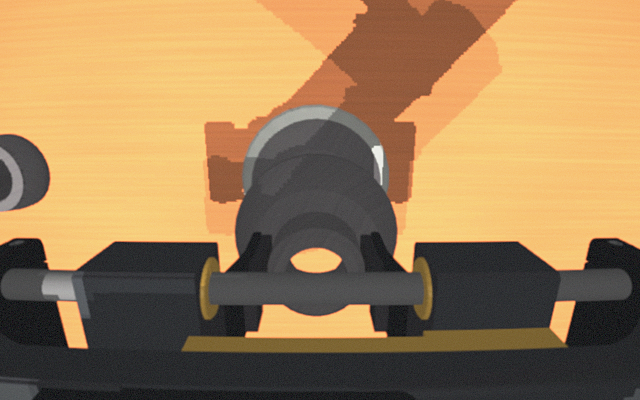

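The medium cone hangs above the large one, aligned in y at column 315. Lower it.

Emit:
step_arm(
  moves=[
    [[0, 0, 0, -0.2, 1.5, 0, 30], [0, 0, 0, -0.2, 3.2, 0, 30], [0, 0, 0, -0.2, 5, 0, 30], [0, 0, 0, -0.2, 6.7, 0, 30], [0, 0, 0, -0.2, 7.7, 0, 30]],
  ],
)

```text
time_s: 15.78
tcp_pos: [0.4722, 0.2659, 0.0919]
ee_rot: [[1.0, -0.002, 0.001], [-0.001, -0.002, 1.0], [-0.002, -1.0, -0.002]]
wrist_force: [-0.2, 0.4, -4.7]
gripper_width: 0.497
```

Emit:
step_arm(
  moves=[
    [[0, 0, 0, 0, 0, 0, 30], [0, 0, 0, 0, 0, 0, 30], [0, 0, 0, 0, 0, 0, 30], [0, 0, 0, 0, 0.2, 0, 30], [0, 0, 0, 0, 0.4, 0, 30]],
  ],
)

```text
time_s: 16.2
tcp_pos: [0.4735, 0.2673, 0.0907]
ee_rot: [[1.0, 0.002, 0.0], [-0.0, 0.002, 1.0], [0.002, -1.0, 0.002]]
wrist_force: [0.0, -0.3, -5.0]
gripper_width: 0.498
```

Emit:
step_arm(
  moves=[
    [[0, 0, 0, 0, 0.15, 0, 30], [0, 0, 0, 0, 0.2, 0, 30], [0, 0, 0, 0, 0.2, 0, 30], [0, 0, 0, 0, 0.2, 0, 30], [0, 0, 0, 0, 0.2, 0, 30]],
  ],
)

```text
time_s: 16.62
tcp_pos: [0.473, 0.2667, 0.0878]
ee_rot: [[1.0, 0.0, 0.0], [-0.0, 0.0, 1.0], [0.0, -1.0, 0.0]]
wrist_force: [-0.3, 0.1, -3.6]
gripper_width: 0.497
```

Emit:
step_arm(
  moves=[
    [[0, 0, 0, 0, 0.1, 0, 30], [0, 0, 0, 0, 0.15, 0, 30], [0, 0, 0, 0, 0.15, 0, 30], [0, 0, 0, 0, 0.15, 0, 30], [0, 0, 0, 0, 0.15, 0, 30]],
  ],
)

```text
time_s: 17.03
tcp_pos: [0.473, 0.2667, 0.0877]
ee_rot: [[1.0, 0.001, -0.0], [0.0, 0.0, 1.0], [0.001, -1.0, 0.0]]
wrist_force: [-4.8, -1.0, 6.0]
gripper_width: 0.495
```

Contact at 0.0877, as expected for seating. Release and rise.

Emit:
step_arm(
  moves=[
    [[0, 0, 0, 0, 0, 0, 60], [0, 0, 0, 0, 0, 0, 80], [0, 0, 0, 0, 0, 0, 100], [0, 0, 0, 0, 0, 0, 100], [0, 0, 0, 0, -0.5, 0, 100]],
  ],
)

```text
time_s: 17.45
tcp_pos: [0.4726, 0.2664, 0.0905]
ee_rot: [[1.0, -0.001, 0.0], [-0.0, -0.001, 1.0], [-0.001, -1.0, -0.001]]
wrist_force: [-0.0, -0.9, -0.2]
gripper_width: 0.79
```

Emit:
step_arm(
  moves=[
    [[0, 0, 0, 0, -2, 0, 100], [0, 0, 0, 0, -5, 0, 100], [0, 0, 0, 0, -8, 0, 100], [0, 0, 0, 0, -10, 0, 100], [0, 0, 0, 0, -10, 0, 100]],
  ],
)

```text
time_s: 17.87
tcp_pos: [0.4754, 0.2685, 0.1968]
ee_rot: [[1.0, 0.009, -0.001], [0.001, 0.007, 1.0], [0.009, -1.0, 0.007]]
wrist_force: [0.3, 0.3, 0.3]
gripper_width: 0.992
```

```bash
python3 - <<'E'
from h import *
plan([.4645,-.022,.17],0)
c=optics.capture("wrist");cv2.imwrite("pics/w13.png",c["image"][:,:,::-1]); print(proj(c,[[.473,.266,.098]]))
s=optics.capture("side");zoom(s,230,230,200,150,4,"s13.png")
E
```

```text
t 17.87 tcp [0.4754 0.2685 0.1968] F [0.3 0.3 0.3] w 0.992 j [  47.   16.  -14.    0.  -59. -137.]
rot [-0.007  0.001  0.009] shift cm [ -1.14   2.48 -29.07]
[[311.02948229 197.08459136]]
```

View pics/w13.png

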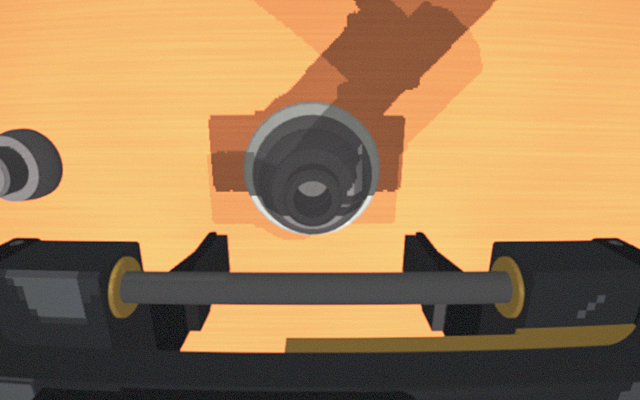

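View pics/s13.png

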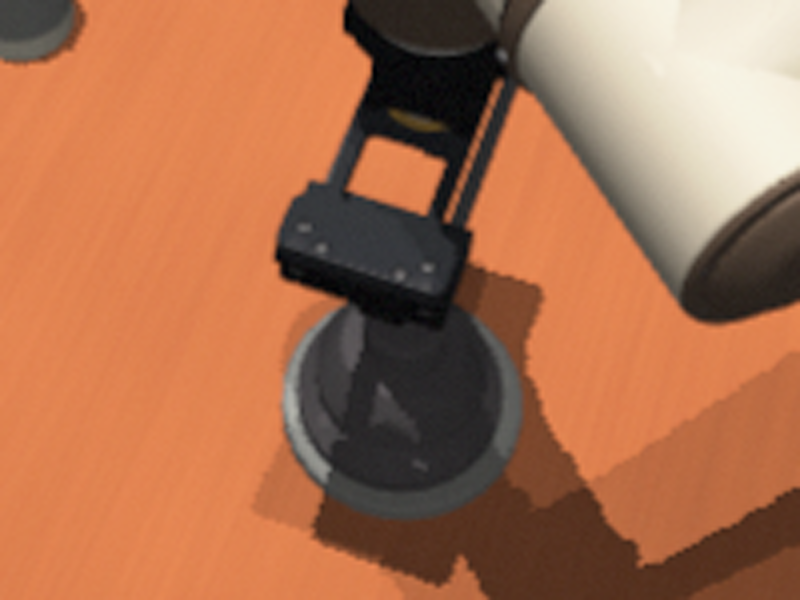

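Medium seated; its neck ring is at (312,196) against predicted (311,197). On to the small cone.

Emit:
step_arm(
  moves=[
    [[0, 0, 0, 0, 0, -2.5, 100], [0, 0, 0, -0.2, 0, -6, 100], [0, 0, 0, -0.4, 0, -9.5, 100], [0, 0, 0, -0.6, 0, -13, 100], [0, 0, 0, -0.8, 0.5, -16.5, 100]],
  ],
)

```text
time_s: 18.38
tcp_pos: [0.4643, 0.1002, 0.1856]
ee_rot: [[1.0, -0.001, -0.001], [0.001, -0.001, 1.0], [-0.001, -1.0, -0.001]]
wrist_force: [1.0, -0.5, -0.9]
gripper_width: 0.999
```

Emit:
step_arm(
  moves=[
    [[0, 0, 0, 0, 0.5, -3.5, 100], [0, 0, 0, -0.1, 1, -7, 100], [0, 0, 0, -0.2, 1.5, -10, 100], [0, 0, 0, -0.2, 2, -12.4, 100], [0, 0, 0, -0.2, 2, -12.4, 100]],
  ],
)

```text
time_s: 18.8
tcp_pos: [0.4605, -0.0257, 0.1638]
ee_rot: [[1.0, -0.006, 0.005], [-0.005, -0.001, 1.0], [-0.006, -1.0, -0.001]]
wrist_force: [0.1, 0.2, 0.7]
gripper_width: 0.995
```

Emit:
step_arm(
  moves=[
    [[0, 0, 0, 0, 0, 0, 100], [0, 0, 0, 0, 0, 0, 100], [0, 0, 0, 0, 0, 0, 100], [0, 0, 0, 0, 0, 0, 100], [0, 0, 0, 0, 0, 0, 100]],
  ],
)

```text
time_s: 19.22
tcp_pos: [0.463, -0.0215, 0.1662]
ee_rot: [[1.0, 0.0, -0.001], [0.001, 0.0, 1.0], [0.0, -1.0, 0.0]]
wrist_force: [-0.5, -0.5, -0.2]
gripper_width: 0.998
```

```bash
python3 - <<'E'
from h import *
plan([.4645,-.022,.045],0)
c=optics.capture("wrist");cv2.imwrite("pics/w14.png",c["image"][:,:,::-1]); print(proj(c,[[.4645,-.022,.056]]))
E
```

```text
t 19.22 tcp [ 0.463  -0.0215  0.1662] F [-0.5 -0.5 -0.2] w 0.998 j [  18.   10.  -27.   -0.  -53. -107.]
rot [-0.     0.001  0.   ] shift cm [ 0.15 12.12 -0.05]
[[314.74193991 198.96387869]]
```

View pics/w14.png

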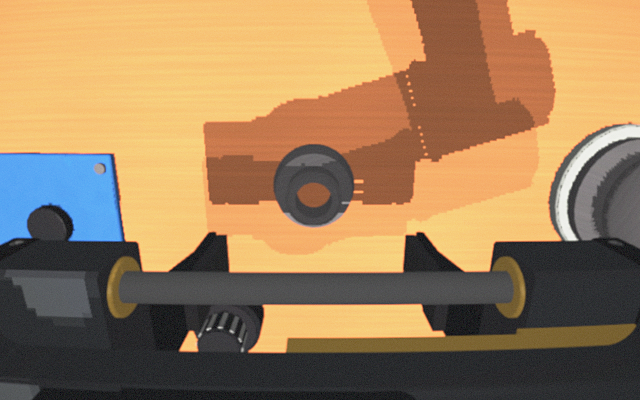

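Small neck ring at (314,197) against predicted (315,199). Descend and grip.

Emit:
step_arm(
  moves=[
    [[0, 0, 0, 0.1, 3, -0.05, 100], [0, 0, 0, 0.1, 6, -0.05, 100], [0, 0, 0, 0.1, 9, -0.05, 100], [0, 0, 0, 0.1, 11.2, -0.05, 100], [0, 0, 0, 0.1, 12.1, -0.05, 100]],
  ],
)

```text
time_s: 19.68
tcp_pos: [0.462, -0.0229, 0.0425]
ee_rot: [[1.0, -0.005, -0.0], [0.0, -0.001, 1.0], [-0.005, -1.0, -0.001]]
wrist_force: [0.2, 0.2, -0.4]
gripper_width: 1.004
```

Emit:
step_arm(
  moves=[
    [[0, 0, 0, 0, 0, 0, 100], [0, 0, 0, 0, 0, 0, 100], [0, 0, 0, 0, 0, 0, 90], [0, 0, 0, 0, 0, 0, 70], [0, 0, 0, 0, 0, 0, 55]],
  ],
)

```text
time_s: 20.1
tcp_pos: [0.4647, -0.0225, 0.0464]
ee_rot: [[1.0, 0.003, 0.0], [-0.0, 0.001, 1.0], [0.003, -1.0, 0.001]]
wrist_force: [0.3, 0.1, -0.1]
gripper_width: 0.854
```

Emit:
step_arm(
  moves=[
    [[0, 0, 0, 0, 0, 0, 40], [0, 0, 0, 0, 0, 0, 30], [0, 0, 0, 0, 0, 0, 30], [0, 0, 0, 0, 0, 0, 30], [0, 0, 0, 0, 0, 0, 30]],
  ],
)

```text
time_s: 20.52
tcp_pos: [0.4638, -0.0229, 0.0452]
ee_rot: [[1.0, -0.0, 0.0], [-0.0, -0.0, 1.0], [-0.0, -1.0, -0.0]]
wrist_force: [0.5, 0.3, 1.0]
gripper_width: 0.498
```

Emit:
step_arm(
  moves=[
    [[0, 0, 0, 0, 0, 0, 30], [0, 0, 0, 0, 0, 0, 30], [0, 0, 0, 0, -0.5, 0, 30], [0, 0, 0, 0, -2, 0, 30], [0, 0, 0, 0, -4, 0, 30]],
  ],
)

```text
time_s: 20.93
tcp_pos: [0.4618, -0.0232, 0.0839]
ee_rot: [[1.0, -0.006, 0.001], [-0.001, -0.001, 1.0], [-0.006, -1.0, -0.001]]
wrist_force: [0.6, 0.6, -2.7]
gripper_width: 0.498
```

```bash
python3 - <<'E'
from h import *
plan([.473,.2665,.20],0)
E
```

```text
t 20.93 tcp [ 0.4618 -0.0232  0.0839] F [ 0.6  0.6 -2.7] w 0.498 j [  17.   17.  -33.   -0.  -41. -107.]
rot [ 0.001 -0.001 -0.006] shift cm [  1.02 -11.64  28.96]
```

Emit:
step_arm(
  moves=[
    [[0, 0, 0, 0, -3, 0, 30], [0, 0, 0, 0, -6.5, 1, 30], [0, 0, 0, 0, -9.5, 3, 30], [0, 0, 0, 0.2, -11.3, 6, 30], [0, 0, 0, 0.3, -11.3, 9.5, 30]],
  ],
)

```text
time_s: 21.35
tcp_pos: [0.4687, 0.0732, 0.2026]
ee_rot: [[1.0, 0.008, 0.002], [-0.002, 0.003, 1.0], [0.008, -1.0, 0.003]]
wrist_force: [1.6, 0.3, -2.8]
gripper_width: 0.498
```

Emit:
step_arm(
  moves=[
    [[0, 0, 0, 0.1, 0, 3.6, 30], [0, 0, 0, 0.2, 0, 7.2, 30], [0, 0, 0, 0.3, 0, 10.8, 30], [0, 0, 0, 0.5, 0, 14.4, 30], [0, 0, 0, 0.6, 0, 17, 30]],
  ],
)

```text
time_s: 21.77
tcp_pos: [0.4721, 0.2447, 0.1975]
ee_rot: [[1.0, -0.001, -0.001], [0.001, 0.0, 1.0], [-0.001, -1.0, 0.0]]
wrist_force: [0.4, -0.3, -3.2]
gripper_width: 0.494
```

Emit:
step_arm(
  moves=[
    [[0, 0, 0, 0.1, 0, 1.7, 30], [0, 0, 0, 0.1, 0, 2.4, 30], [0, 0, 0, 0.1, 0, 2.4, 30], [0, 0, 0, 0.1, 0, 2.4, 30], [0, 0, 0, 0.1, 0, 2.4, 30]],
  ],
)

```text
time_s: 22.18
tcp_pos: [0.4735, 0.2647, 0.1979]
ee_rot: [[1.0, -0.001, 0.002], [-0.002, -0.001, 1.0], [-0.001, -1.0, -0.001]]
wrist_force: [0.2, -0.3, -3.7]
gripper_width: 0.494
```

Emit:
step_arm(
  moves=[
    [[0, 0, 0, 0, 0, 0, 30], [0, 0, 0, 0, 0, 0, 30], [0, 0, 0, 0, 0, 0, 30], [0, 0, 0, 0, 0, 0, 30], [0, 0, 0, 0, 0, 0, 30]],
  ],
)

```text
time_s: 22.6
tcp_pos: [0.4739, 0.2659, 0.1983]
ee_rot: [[1.0, 0.0, 0.001], [-0.001, 0.0, 1.0], [0.0, -1.0, 0.0]]
wrist_force: [0.5, -0.6, -2.8]
gripper_width: 0.497
```

```bash
python3 - <<'E'
from h import *
plan([.473,.2665,.122],0)
c=optics.capture("wrist");cv2.imwrite("pics/w15.png",c["image"][:,:,::-1])
E
```

```text
t 22.6 tcp [0.4739 0.2659 0.1983] F [ 0.5 -0.6 -2.8] w 0.497 j [  46.   16.  -14.   -0.  -60. -136.]
rot [-0.    -0.001  0.   ] shift cm [-0.09  7.63  0.06]
```

View pics/w15.png

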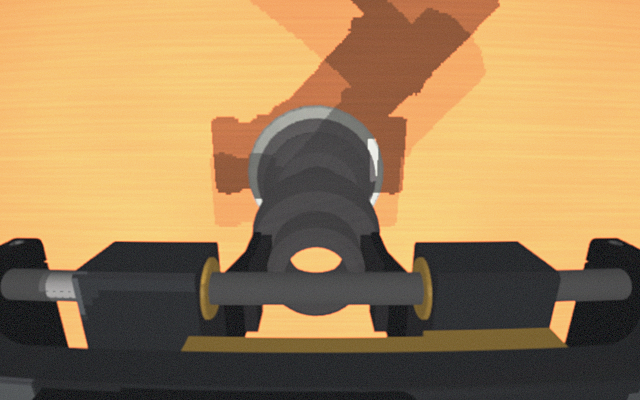

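The small cone hangs level over the stack, at column 316. Lower it.

Emit:
step_arm(
  moves=[
    [[0, 0, 0, -0.1, 1.5, 0.05, 30], [0, 0, 0, -0.1, 3.2, 0.05, 30], [0, 0, 0, -0.1, 5, 0.05, 30], [0, 0, 0, -0.1, 6.6, 0.05, 30], [0, 0, 0, -0.1, 7.6, 0.05, 30]],
  ],
)

```text
time_s: 23.07
tcp_pos: [0.4722, 0.2661, 0.1205]
ee_rot: [[1.0, -0.002, 0.0], [-0.0, -0.002, 1.0], [-0.002, -1.0, -0.002]]
wrist_force: [-0.6, 1.2, -3.0]
gripper_width: 0.5
```

Emit:
step_arm(
  moves=[
    [[0, 0, 0, 0, 0, 0, 30], [0, 0, 0, 0, 0, 0, 30], [0, 0, 0, 0, 0, 0, 30], [0, 0, 0, 0, 0.2, 0, 30], [0, 0, 0, 0, 0.4, 0, 30]],
  ],
)

```text
time_s: 23.48
tcp_pos: [0.4735, 0.2672, 0.1192]
ee_rot: [[1.0, 0.002, 0.0], [-0.0, 0.002, 1.0], [0.002, -1.0, 0.002]]
wrist_force: [0.6, -0.5, -3.9]
gripper_width: 0.496
```

Emit:
step_arm(
  moves=[
    [[0, 0, 0, 0, 0.15, 0, 30], [0, 0, 0, 0, 0.3, 0, 30], [0, 0, 0, 0, 0.3, 0, 30], [0, 0, 0, 0, 0.3, 0, 30], [0, 0, 0, 0, 0.3, 0, 30]],
  ],
)

```text
time_s: 23.9
tcp_pos: [0.4732, 0.267, 0.1173]
ee_rot: [[1.0, 0.002, -0.001], [0.001, 0.001, 1.0], [0.002, -1.0, 0.001]]
wrist_force: [-3.7, -1.2, 7.1]
gripper_width: 0.496
```

Seated at 0.1173 (expected 0.1172). Release and rise.

Emit:
step_arm(
  moves=[
    [[0, 0, 0, 0, 0, 0, 60], [0, 0, 0, 0, 0, 0, 80], [0, 0, 0, 0, 0, 0, 100], [0, 0, 0, 0, 0, 0, 100], [0, 0, 0, 0, -0.5, 0, 100]],
  ],
)

```text
time_s: 24.32
tcp_pos: [0.4725, 0.2663, 0.1194]
ee_rot: [[1.0, -0.001, 0.0], [-0.0, -0.001, 1.0], [-0.001, -1.0, -0.001]]
wrist_force: [-0.0, 0.1, -1.4]
gripper_width: 0.788
```

Emit:
step_arm(
  moves=[
    [[0, 0, 0, 0, -2, 0, 100], [0, 0, 0, 0, -5, 0, 100], [0, 0, 0, 0, -8, 0, 100], [0, 0, 0, 0, -10, 0, 100], [0, 0, 0, 0, -10, 0, 100]],
  ],
)

```text
time_s: 24.73
tcp_pos: [0.4753, 0.2683, 0.2258]
ee_rot: [[1.0, 0.009, -0.001], [0.001, 0.006, 1.0], [0.009, -1.0, 0.006]]
wrist_force: [0.6, -0.0, 0.8]
gripper_width: 0.994
```

```bash
python3 - <<'E'
from h import *
plan([.600,-.105,.17],0)
c=optics.capture("wrist");cv2.imwrite("pics/w16.png",c["image"][:,:,::-1]); print(proj(c,[[.473,.266,.128]]))
E
```

```text
t 24.73 tcp [0.4753 0.2683 0.2258] F [ 0.6 -0.   0.8] w 0.994 j [  47.   14.  -12.    0.  -63. -137.]
rot [-0.006  0.001  0.009] shift cm [ 12.4    5.45 -37.37]
[[311.33683385 197.63921527]]
```

View pics/w16.png

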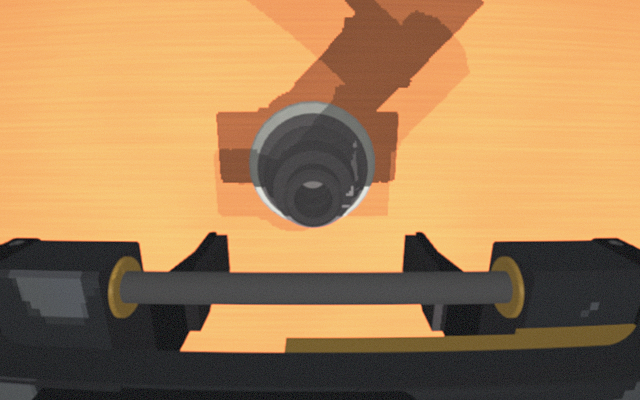

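Small seated; ring (313,198) against predicted (311,198). Now the cap.

Emit:
step_arm(
  moves=[
    [[0, 0, 0, 0, 0, -2.5, 100], [0, 0, 0, 1, 0.5, -6, 100], [0, 0, 0, 2, 1, -9.5, 100], [0, 0, 0, 3.2, 2, -13, 100], [0, 0, 0, 4.4, 3, -16.3, 100]],
  ],
)

```text
time_s: 25.2
tcp_pos: [0.5165, 0.102, 0.1892]
ee_rot: [[1.0, -0.001, -0.0], [0.0, -0.0, 1.0], [-0.001, -1.0, -0.0]]
wrist_force: [0.6, 0.3, -0.1]
gripper_width: 1.001
```

Emit:
step_arm(
  moves=[
    [[0, 0, 0, 1.3, 0.5, -3.3, 100], [0, 0, 0, 2.6, 1, -6.6, 100], [0, 0, 0, 3.9, 1.5, -10, 100], [0, 0, 0, 5.2, 2, -13.4, 100], [0, 0, 0, 6.4, 2.5, -16.7, 100]],
  ],
)

```text
time_s: 25.62
tcp_pos: [0.5806, -0.0652, 0.1637]
ee_rot: [[1.0, -0.002, 0.0], [-0.0, -0.0, 1.0], [-0.002, -1.0, -0.0]]
wrist_force: [0.7, 0.3, 0.7]
gripper_width: 1.003
```

```bash
python3 - <<'E'
from h import *
plan([.600,-.105,.17],0)
E
```

```text
t 25.62 tcp [ 0.5806 -0.0652  0.1637] F [0.7 0.3 0.7] w 1.003 j [  9.  22. -11.  -0. -58. -99.]
rot [ 0.    -0.    -0.002] shift cm [ 1.94 -0.64 -3.98]
```

Emit:
step_arm(
  moves=[
    [[0, 0, 0, 1, 0, -2, 100], [0, 0, 0, 1.8, 0, -3.6, 100], [0, 0, 0, 1.9, 0, -3.9, 100], [0, 0, 0, 1.9, 0, -3.9, 100], [0, 0, 0, 1.9, 0, -3.9, 100]],
  ],
)

```text
time_s: 26.03
tcp_pos: [0.5991, -0.1021, 0.1642]
ee_rot: [[1.0, -0.002, 0.001], [-0.001, 0.0, 1.0], [-0.002, -1.0, 0.0]]
wrist_force: [-0.1, -0.5, 0.0]
gripper_width: 1.002
```

Emit:
step_arm(
  moves=[
    [[0, 0, 0, 0, 0, 0, 100], [0, 0, 0, 0, 0, 0, 100], [0, 0, 0, 0, 0, 0, 100], [0, 0, 0, 0, 0, 0, 100], [0, 0, 0, 0, 0, 0, 100]],
  ],
)

```text
time_s: 26.45
tcp_pos: [0.5998, -0.1018, 0.1654]
ee_rot: [[1.0, 0.0, -0.001], [0.001, 0.0, 1.0], [0.0, -1.0, 0.0]]
wrist_force: [-0.4, -0.4, -0.2]
gripper_width: 0.998
```

```bash
python3 - <<'E'
from h import *
plan([.600,-.105,.045],0)
c=optics.capture("wrist");cv2.imwrite("pics/w17.png",c["image"][:,:,::-1]); print(proj(c,[[.600,-.105,.056]]))
s=optics.capture("side");zoom(s,240,0,200,150,4,"s17.png")
E
```

```text
t 26.45 tcp [ 0.5998 -0.1018  0.1654] F [-0.4 -0.4 -0.2] w 0.998 j [  6.  24.  -8.   0. -59. -96.]
rot [-0.     0.001  0.   ] shift cm [ 0.02 12.04 -0.32]
[[311.22151413 197.60291702]]
```

View pics/w17.png

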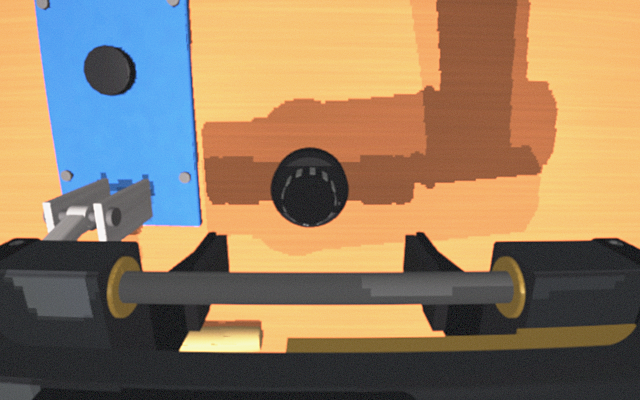

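View pics/s17.png

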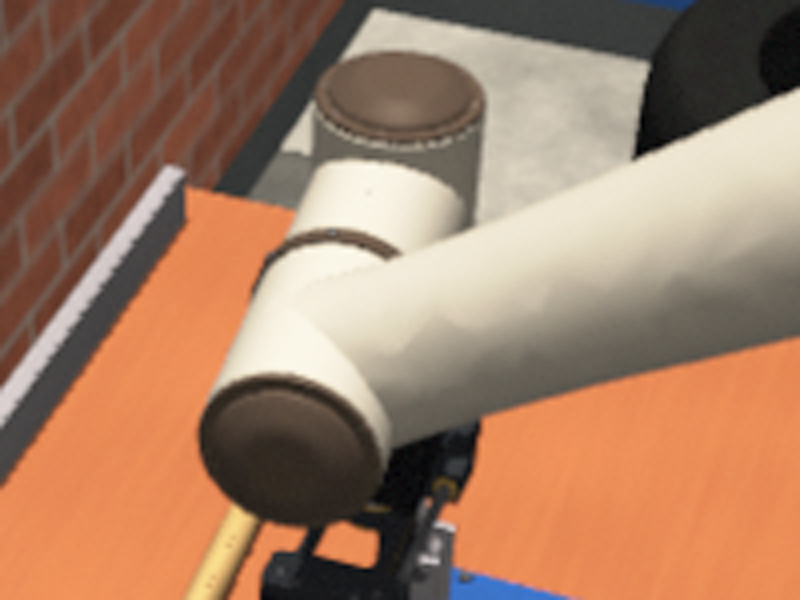

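```bash
python3 - <<'E'
from h import *
s=optics.capture("side")
for P in ([.5998,-.1018,.1654],[.6,-.102,.3],[.6,-.102,.4],[.6,-.102,.5],[.6,-.102,.6],[.656,-.273,.243],[.6075,-.272,.085]):
    p=proj(s,[P])[0]; print(P,p,(p-[240,0])*4)
t=optics.capture("top");cv2.imwrite("pics/t17.png",t["image"][:,:,::-1])
for P in ([.6,-.102,.3],[.6,-.102,.4],[.6,-.102,.5],[.6,-.102,.6],[.656,-.273,.243]): print(P,proj(t,[P])[0])
E
```

```text
[0.5998, -0.1018, 0.1654] [330.81933331 153.72840643] [363.27733325 614.91362571]
[0.6, -0.102, 0.3] [333.32509517 109.94601614] [373.30038069 439.78406456]
[0.6, -0.102, 0.4] [335.53970153  72.11135977] [382.15880612 288.44543909]
[0.6, -0.102, 0.5] [338.09109488  28.54015191] [392.36437953 114.16060763]
[0.6, -0.102, 0.6] [341.06313776 -22.19159543] [404.25255103 -88.76638171]
[0.656, -0.273, 0.243] [332.40479148  82.94856577] [369.6191659  331.79426308]
[0.6075, -0.272, 0.085] [346.32337366 134.50661831] [425.29349463 538.02647324]
[0.6, -0.102, 0.3] [370.43528183 172.14991527]
[0.6, -0.102, 0.4] [379.31618684 159.57427135]
[0.6, -0.102, 0.5] [391.35478218 142.50997774]
[0.6, -0.102, 0.6] [408.56419073 118.08083027]
[0.656, -0.273, 0.243] [451.52206318 148.66486191]
```

View pics/t17.png

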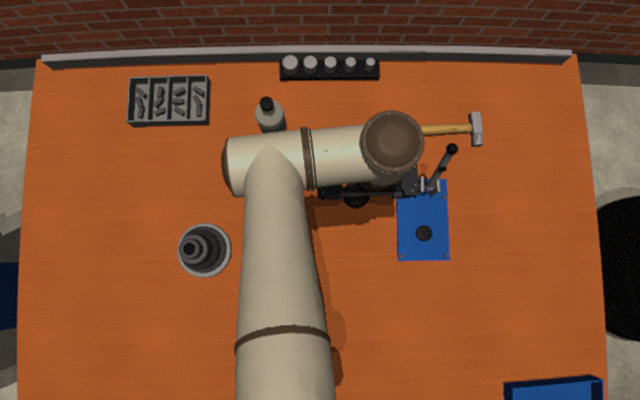

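Cap top at (310,196) against predicted (311,198). The top view shows clearance to the open arm (ball at (452,149)), and the three stacked rings are concentric on the holder. Descend and grip.

Emit:
step_arm(
  moves=[
    [[0, 0, 0, 0, 3, -0.3, 100], [0, 0, 0, 0, 6, -0.3, 100], [0, 0, 0, 0, 9, -0.3, 100], [0, 0, 0, 0, 11.2, -0.3, 100], [0, 0, 0, 0, 12, -0.3, 100]],
  ],
)

```text
time_s: 27.07
tcp_pos: [0.5973, -0.1054, 0.0414]
ee_rot: [[1.0, -0.007, 0.001], [-0.001, 0.0, 1.0], [-0.007, -1.0, 0.0]]
wrist_force: [0.1, -1.4, 0.3]
gripper_width: 1.0
```

Emit:
step_arm(
  moves=[
    [[0, 0, 0, 0, 0, 0, 100], [0, 0, 0, 0, 0, 0, 100], [0, 0, 0, 0, 0, 0, 90], [0, 0, 0, 0, 0, 0, 70], [0, 0, 0, 0, 0, 0, 55]],
  ],
)

```text
time_s: 27.48
tcp_pos: [0.6008, -0.1053, 0.0468]
ee_rot: [[1.0, 0.003, 0.0], [-0.0, 0.0, 1.0], [0.003, -1.0, 0.0]]
wrist_force: [0.0, 1.1, -0.1]
gripper_width: 0.853
```

Emit:
step_arm(
  moves=[
    [[0, 0, 0, 0, 0, 0, 40], [0, 0, 0, 0, 0, 0, 30], [0, 0, 0, 0, 0, 0, 30], [0, 0, 0, 0, 0, 0, 30], [0, 0, 0, 0, 0, 0, 30]],
  ],
)

```text
time_s: 27.9
tcp_pos: [0.5998, -0.1054, 0.0452]
ee_rot: [[1.0, -0.0, 0.0], [-0.0, -0.0, 1.0], [-0.0, -1.0, -0.0]]
wrist_force: [0.3, -1.6, 0.1]
gripper_width: 0.479
```

Emit:
step_arm(
  moves=[
    [[0, 0, 0, 0, 0, 0, 30], [0, 0, 0, 0, 0, 0, 30], [0, 0, 0, 0, -0.5, 0, 30], [0, 0, 0, 0, -2, 0, 30], [0, 0, 0, 0, -4, 0, 30]],
  ],
)

```text
time_s: 28.32
tcp_pos: [0.598, -0.1052, 0.0835]
ee_rot: [[1.0, -0.006, 0.001], [-0.001, 0.0, 1.0], [-0.006, -1.0, 0.0]]
wrist_force: [1.1, 0.4, -1.1]
gripper_width: 0.451
```

```bash
python3 - <<'E'
from h import *
plan([.473,.2665,.23],0)
E
```

```text
t 28.32 tcp [ 0.598  -0.1052  0.0835] F [ 1.1  0.4 -1.1] w 0.451 j [  5.  29. -13.  -0. -49. -95.]
rot [-0.    -0.001 -0.006] shift cm [-12.61 -14.57  37.17]
```

Emit:
step_arm(
  moves=[
    [[0, 0, 0, 0, -3, 0, 30], [0, 0, 0, -0.5, -6.5, 1, 30], [0, 0, 0, -1.5, -10, 3, 30], [0, 0, 0, -2.5, -13, 5.5, 30], [0, 0, 0, -3.5, -14.3, 9, 30]],
  ],
)

```text
time_s: 28.73
tcp_pos: [0.566, -0.0156, 0.2329]
ee_rot: [[1.0, 0.007, 0.002], [-0.002, 0.0, 1.0], [0.007, -1.0, 0.0]]
wrist_force: [1.7, 1.0, -1.1]
gripper_width: 0.451
```

Emit:
step_arm(
  moves=[
    [[0, 0, 0, -1.1, 0, 3.4, 30], [0, 0, 0, -2.3, 0, 6.9, 30], [0, 0, 0, -3.5, 0, 10.4, 30], [0, 0, 0, -4.7, 0, 13.9, 30], [0, 0, 0, -5.8, 0, 17.4, 30]],
  ],
)

```text
time_s: 29.15
tcp_pos: [0.5053, 0.16, 0.2281]
ee_rot: [[1.0, -0.001, 0.0], [-0.0, 0.0, 1.0], [-0.001, -1.0, 0.0]]
wrist_force: [0.9, 0.4, -2.0]
gripper_width: 0.455
```

```bash
python3 - <<'E'
from h import *
plan([.473,.2665,.23],0)
E
```

```text
t 29.15 tcp [0.5053 0.16   0.2281] F [ 0.9  0.4 -2. ] w 0.455 j [  35.   13.  -13.   -0.  -64. -125.]
rot [-0.    -0.    -0.001] shift cm [-3.24 -0.18 10.64]
```

Emit:
step_arm(
  moves=[
    [[0, 0, 0, -1.1, 0, 3.5, 30], [0, 0, 0, -2.1, 0, 7, 30], [0, 0, 0, -3, 0, 9.6, 30], [0, 0, 0, -3.3, 0, 10.6, 30], [0, 0, 0, -3.3, 0, 10.6, 30]],
  ],
)

```text
time_s: 29.57
tcp_pos: [0.4728, 0.2667, 0.2278]
ee_rot: [[1.0, -0.001, -0.003], [0.003, -0.0, 1.0], [-0.001, -1.0, -0.0]]
wrist_force: [1.0, -0.0, -2.4]
gripper_width: 0.45
```

Emit:
step_arm(
  moves=[
    [[0, 0, 0, 0, 0, 0, 30], [0, 0, 0, 0, 0, 0, 30], [0, 0, 0, 0, 0, 0, 30], [0, 0, 0, 0, 0, 0, 30], [0, 0, 0, 0, 0, 0, 30]],
  ],
)

```text
time_s: 29.98
tcp_pos: [0.4742, 0.2638, 0.2282]
ee_rot: [[1.0, -0.0, 0.002], [-0.002, -0.0, 1.0], [-0.0, -1.0, -0.0]]
wrist_force: [-0.9, -0.1, -2.4]
gripper_width: 0.456
```

```bash
python3 - <<'E'
from h import *
plan([.473,.2665,.152],0)
c=optics.capture("wrist");cv2.imwrite("pics/w18.png",c["image"][:,:,::-1])
s=optics.capture("side");zoom(s,230,200,200,150,4,"s18.png")
E
```

```text
t 29.98 tcp [0.4742 0.2638 0.2282] F [-0.9 -0.1 -2.4] w 0.456 j [  46.   14.  -12.   -0.  -64. -136.]
rot [ 0.    -0.002 -0.   ] shift cm [-0.12  7.62  0.27]
```

View pics/w18.png

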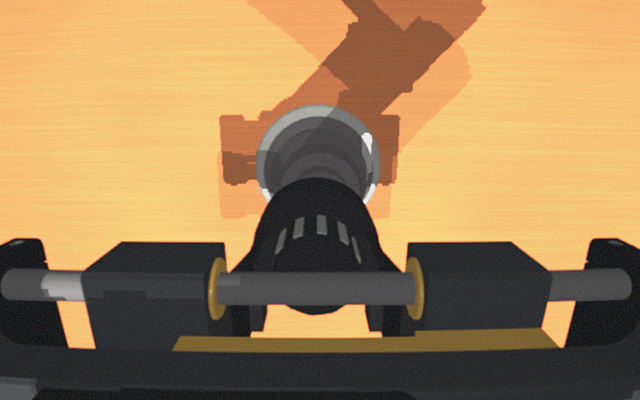

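View pics/s18.png

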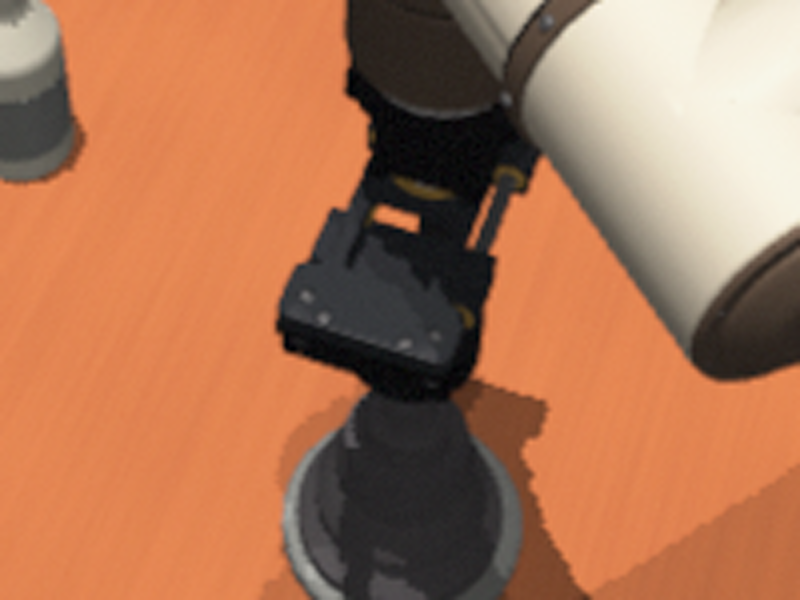

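The cap hangs level over the stack at columns 316-318. Lower it.

Emit:
step_arm(
  moves=[
    [[0, 0, 0, -0.1, 1.5, 0.15, 30], [0, 0, 0, -0.1, 3.2, 0.15, 30], [0, 0, 0, -0.1, 5, 0.15, 30], [0, 0, 0, -0.1, 6.6, 0.15, 30], [0, 0, 0, -0.1, 7.6, 0.15, 30]],
  ],
)

```text
time_s: 30.5
tcp_pos: [0.4723, 0.2654, 0.1505]
ee_rot: [[1.0, -0.002, 0.001], [-0.001, -0.002, 1.0], [-0.002, -1.0, -0.002]]
wrist_force: [-0.5, -0.0, -3.0]
gripper_width: 0.451
```

Emit:
step_arm(
  moves=[
    [[0, 0, 0, 0, 0, 0, 30], [0, 0, 0, 0, 0, 0, 30], [0, 0, 0, 0, 0, 0, 30], [0, 0, 0, 0, 0.2, 0, 30], [0, 0, 0, 0, 0.4, 0, 30]],
  ],
)

```text
time_s: 30.92
tcp_pos: [0.4734, 0.2667, 0.1492]
ee_rot: [[1.0, 0.002, 0.0], [-0.0, 0.002, 1.0], [0.002, -1.0, 0.002]]
wrist_force: [-0.0, 0.6, -2.3]
gripper_width: 0.457
```

Emit:
step_arm(
  moves=[
    [[0, 0, 0, 0, 0.15, 0, 30], [0, 0, 0, 0, 0.25, 0, 30], [0, 0, 0, 0, 0.25, 0, 30], [0, 0, 0, 0, 0.25, 0, 30], [0, 0, 0, 0, 0.25, 0, 30]],
  ],
)

```text
time_s: 31.33
tcp_pos: [0.4732, 0.2664, 0.1472]
ee_rot: [[1.0, 0.001, -0.0], [0.0, 0.001, 1.0], [0.001, -1.0, 0.001]]
wrist_force: [-2.3, -0.3, 5.6]
gripper_width: 0.453
```

Seated at exactly 0.1472. Release, rise and withdraw.

Emit:
step_arm(
  moves=[
    [[0, 0, 0, 0, 0, 0, 60], [0, 0, 0, 0, 0, 0, 80], [0, 0, 0, 0, 0, 0, 100], [0, 0, 0, 0, 0, 0, 100], [0, 0, 0, 0, -0.5, 0, 100]],
  ],
)

```text
time_s: 31.75
tcp_pos: [0.4724, 0.2658, 0.1497]
ee_rot: [[1.0, -0.002, 0.0], [-0.0, -0.001, 1.0], [-0.002, -1.0, -0.001]]
wrist_force: [0.6, -0.6, -0.9]
gripper_width: 0.745
```

Emit:
step_arm(
  moves=[
    [[0, 0, 0, 0, -2, 0, 100], [0, 0, 0, 0, -5, 0, 100], [0, 0, 0, 0, -8, 0, 100], [0, 0, 0, 0, -11, 0, 100], [0, 0, 0, 0, -13, 0, 100]],
  ],
)

```text
time_s: 32.17
tcp_pos: [0.4737, 0.2666, 0.2844]
ee_rot: [[1.0, 0.004, -0.0], [0.0, 0.003, 1.0], [0.004, -1.0, 0.003]]
wrist_force: [-0.1, -0.1, 0.5]
gripper_width: 0.99
```

Emit:
step_arm(
  moves=[
    [[0, 0, 0, 0, 0, -3, 100], [0, 0, 0, 0, 0, -7, 100], [0, 0, 0, 0, 0, -11, 100], [0, 0, 0, 0, 0, -15, 100], [0, 0, 0, 0, 0, -19, 100]],
  ],
)

```text
time_s: 32.58
tcp_pos: [0.4724, 0.0746, 0.2812]
ee_rot: [[1.0, 0.001, -0.001], [0.001, 0.0, 1.0], [0.001, -1.0, 0.0]]
wrist_force: [1.3, -0.5, 0.3]
gripper_width: 0.999
```

Emit:
step_arm(
  moves=[
    [[0, 0, 0, -1, 0, -3.5, 100], [0, 0, 0, -2, 0, -7, 100], [0, 0, 0, -3, 0, -9, 100], [0, 0, 0, -3, 0, -10, 100], [0, 0, 0, -3, 0, -10, 100]],
  ],
)

```text
time_s: 33.0
tcp_pos: [0.4426, -0.0253, 0.2812]
ee_rot: [[1.0, 0.001, 0.003], [-0.003, 0.0, 1.0], [0.001, -1.0, 0.0]]
wrist_force: [-0.4, 0.8, 0.2]
gripper_width: 0.998
```

```bash
python3 - <<'E'
from h import *
s=optics.capture("side");cv2.imwrite("pics/s19.png",s["image"][:,:,::-1]);zoom(s,250,240,160,120,5,"s19z.png")
t=optics.capture("top");cv2.imwrite("pics/t19.png",t["image"][:,:,::-1]);zoom(t,160,200,100,90,6,"t19z.png")
print(r.sense()["time_s"],r.sense()["wrist_force"])
print("side pred top centre",proj(s,[[.473,.266,.158],[.473,.266,.012]]),proj(t,[[.473,.266,.158],[.473,.266,.132],[.473,.266,.012]]))
E
```

```text
33.1 [-0.03072837 -0.19308462  0.29268941]
side pred top centre [[332.78765641 293.13783045]
 [329.73531317 328.24302265]] [[186.02098729 248.81933943]
 [189.62488528 248.9950405 ]
 [203.91784501 249.68254233]]
```

View pics/s19.png

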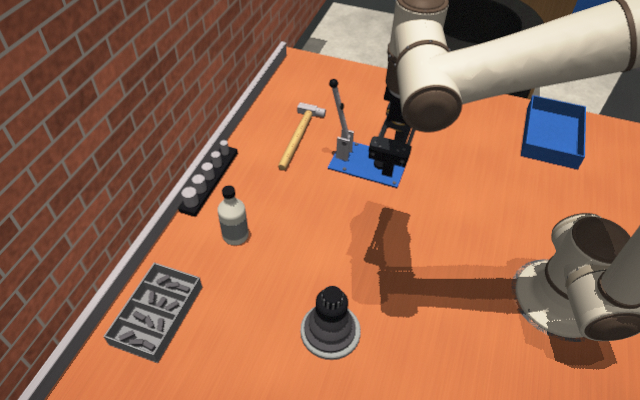

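View pics/s19z.png

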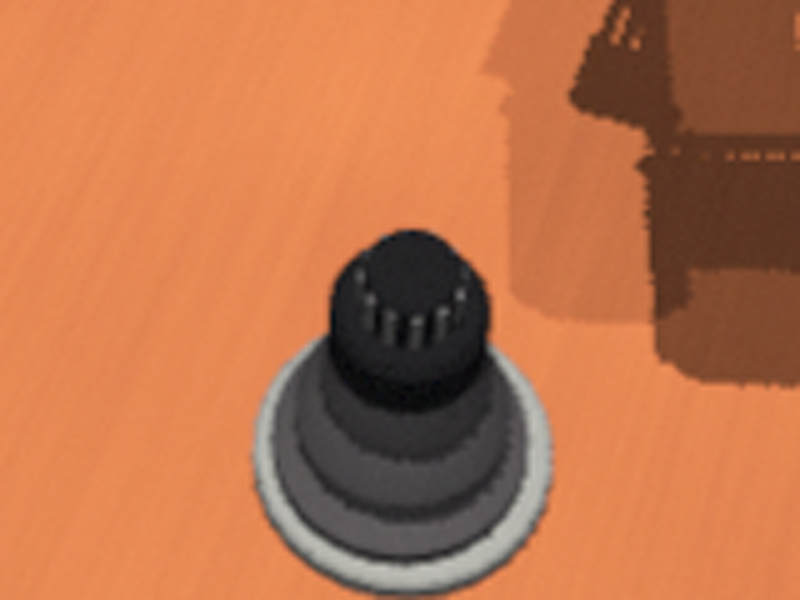

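View pics/t19.png

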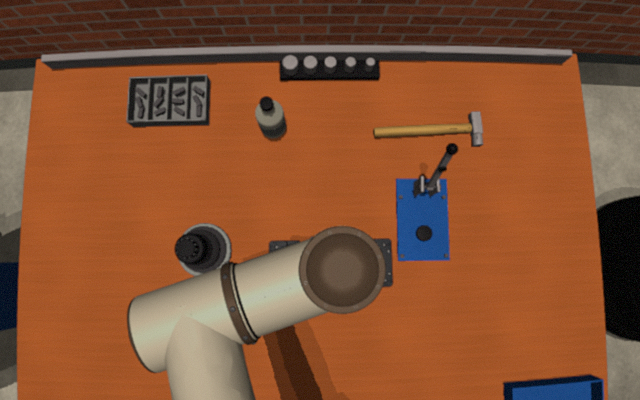

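View pics/t19z.png

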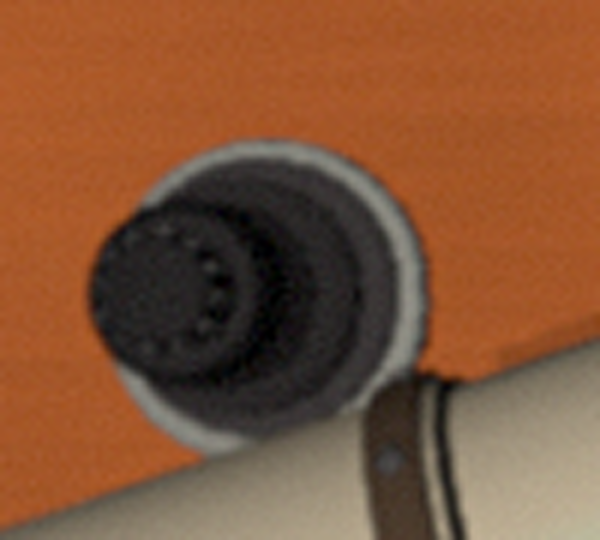

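The stack is upright and level. The cap-top centre is at (332,294) in the side view (predicted 333,293) and about (187,249) in the top view (predicted 186,249). The hold-down arm is open, and the bottle and hammer look unmoved. Handing in.

```bash
python3 - <<'E'
from station import r
print(r.finish_job()); print(r.sense()["time_s"])
E
```

```text
the job is handed in; nothing more can be done
None
the job is handed in; nothing more can be done
```

The job is handed in, at about 33 s of the 96 s allowed. I lifted the hold-down arm by its ball until it snapped open, then nested the large cone, medium cone, small cone and cap on the holder in that order.

**Seating:** each piece met contact within about 0.3 mm of the TCP height expected for full seating: 56.8, 87.7, 117.3 and 147.2 mm. The pressing force stayed at about 10 N above the piece's own weight.

**Final pictures:** the stack is level and concentric, with the cap top within about 1.5 px of where it should appear in both the side and top views. The arm stands open at its stop, the gripper is clear of everything, and the bottle and hammer look unmoved.

No check failed. The one small flaw was a brief 14 N sideways pull while I pinched the ball about 3 mm off centre, which I corrected before lifting.

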